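Settle the rocking pressing formers in their trays and set the press force

TASK

Get the bench ready for the next curved-screen pressing. First back the regulator's force sleeve off to 1. Then put every D-shaped pressing former (they lie on their round backs and rock at a touch) flat side down and at rest on the floor of the tray of its own colour; when all of them sit there, turn the sleeve until its yellow line points to 4, and leave everything else on the bench where it is.

Things in the scene. Friction and masses are not known exactly. Their poses are not given: they have to be found in the camera images.
- blue_a_mid (a point): Blue pressing former, 0.31 kg: D-section bar, a cylinder 70 mm across and 60 mm long with one side cut flat 23 mm from the round axis (flat 53 mm wide, dark rubber face). Point: on the round axis, half-way along. Own axes: y along the length (end faces at -30 and +30 mm), z away from the flat (up when it sits flat side down, the point then 23 mm and the top 58 mm above its support).
- blue_b_mid (a point): Second blue former, like the first. A steel rod is buried in each (its ends show on the end faces, 22 mm to the +x side), so the centre of mass lies 8 mm from the axis towards +x. At the start each lies on its round back, point 35 mm high, flat facing sideways, +x straight down; touched or knocked, it rolls a little and rocks about its length for some seconds. 3 or 4 formers are present.
- red_a_mid (a point): Red pressing former, of the same size, point and axes as the blue ones. Rolled about 50 degrees from its resting pose towards its flat side, a former tips over its edge and falls onto the flat.
- red_b_mid (a point): Second red former, like the others.
- blue_tray_in (a point): Shallow tray with blue rim and dark floor, fixed to the bench, 140 x 240 mm outside (x and y of its own axes), rims 5 mm thick and 15 mm high above the bench, inner floor 3 mm above the bench. The point is the middle of the inner floor; z up. Each tray has room for two formers end to end along its y. Blue and red tray may change sides.
- red_tray_in (a point): Shallow tray with red rim and dark floor, fixed to the bench, 140 x 240 mm outside (x and y of its own axes), rims 5 mm thick and 15 mm high above the bench, inner floor 3 mm above the bench. The point is the middle of the inner floor; z up. Each tray has room for two formers end to end along its y. Blue and red tray may change sides.
- sleeve_grip (a point): Point on the regulator sleeve's vertical axis, 72 mm above the bench, half-way up the sleeve: a grey fluted cylinder 50 mm across, from 49 to 94 mm above the bench, on a black base block 130 x 130 mm, 45 mm high, fixed to the bench. Numbers 1 to 6 stand round the sleeve on the block's robot side; a yellow line on the sleeve's top and side points to the number set.
- sleeve (a joint): Angle of the force sleeve (rad): 0 at number 1, growing clockwise seen from above, 0.524 (30 degrees) per number, up to 2.62 at number 6, where it stops. It clicks into a detent at every number (about 0.04 N m to turn past a click) and settles into the nearest one when let go.
- flux_bottle: Bystander, to be left alone: white bottle, 40 mm across and 85 mm high, standing.
- solder_spool: Bystander, to be left alone: grey metal spool, 56 mm across and 50 mm high, standing on its end.
- screwdriver: Bystander, to be left alone: yellow-handled screwdriver 150 mm long, lying; origin near its middle.
- tape_roll: Bystander, to be left alone: amber tape roll, 70 mm across and 18 mm high, lying flat.
- screw_dish: Bystander, to be left alone: steel dish, 80 mm across and 22 mm high.
- spudger: Bystander, to be left alone: flat black prying stick 150 x 12 x 6 mm, lying.
- battery_pack: Bystander, to be left alone: grey flat battery pack 75 x 50 x 12 mm, lying.

How it is judged:
On the way, in this order (a step that is already met when the one before it is completed fails the run):
1. the sleeve is backed off to number 1 (value of joint sleeve below 0.15 rad), for 0.2 s.
2. every former present sits flat side down in the tray of its colour, the sleeve still at 1 (angle between each of blue_a_mid, blue_b_mid, red_a_mid, red_b_mid's own z axis and vertical below 0.15 rad and x of blue_a_mid in the frame of blue_tray_in between -0.05 and 0.05 m and y of blue_a_mid in the frame of blue_tray_in between -0.095 and 0.095 m and z of blue_a_mid in the frame of blue_tray_in between 0.018 and 0.028 m and linear speed of each of blue_a, blue_b, red_a, red_b below 0.02 m/s and x of blue_b_mid in the frame of blue_tray_in between -0.05 and 0.05 m and y of blue_b_mid in the frame of blue_tray_in between -0.095 and 0.095 m and z of blue_b_mid in the frame of blue_tray_in between 0.018 and 0.028 m and x of red_a_mid in the frame of red_tray_in between -0.05 and 0.05 m and y of red_a_mid in the frame of red_tray_in between -0.095 and 0.095 m and z of red_a_mid in the frame of red_tray_in between 0.018 and 0.028 m and x of red_b_mid in the frame of red_tray_in between -0.05 and 0.05 m and y of red_b_mid in the frame of red_tray_in between -0.095 and 0.095 m and z of red_b_mid in the frame of red_tray_in between 0.018 and 0.028 m and value of joint sleeve below 0.15 rad), for 0.2 s.
At the end, for the whole second after the job is handed in: Every former present sits flat side down (within 0.15 rad) on the floor of the tray of its own colour (its point within 50 mm of the tray's middle along the tray's x and within 95 mm along its y, 18 to 28 mm above the tray floor), at rest, and the sleeve stands at number 4 (1.571 rad within 0.15) (angle between each of blue_a_mid, blue_b_mid, red_a_mid, red_b_mid's own z axis and vertical below 0.15 rad and x of blue_a_mid in the frame of blue_tray_in between -0.05 and 0.05 m and y of blue_a_mid in the frame of blue_tray_in between -0.095 and 0.095 m and z of blue_a_mid in the frame of blue_tray_in between 0.018 and 0.028 m and linear speed of each of blue_a, blue_b, red_a, red_b below 0.02 m/s and x of blue_b_mid in the frame of blue_tray_in between -0.05 and 0.05 m and y of blue_b_mid in the frame of blue_tray_in between -0.095 and 0.095 m and z of blue_b_mid in the frame of blue_tray_in between 0.018 and 0.028 m and x of red_a_mid in the frame of red_tray_in between -0.05 and 0.05 m and y of red_a_mid in the frame of red_tray_in between -0.095 and 0.095 m and z of red_a_mid in the frame of red_tray_in between 0.018 and 0.028 m and x of red_b_mid in the frame of red_tray_in between -0.05 and 0.05 m and y of red_b_mid in the frame of red_tray_in between -0.095 and 0.095 m and z of red_b_mid in the frame of red_tray_in between 0.018 and 0.028 m and value of joint sleeve between 1.421 and 1.721 rad); the robot touches nothing.
It fails at once if a bystander is pushed more than 5 cm away (distance of any of flux_bottle, solder_spool, screwdriver, tape_roll, screw_dish, spudger, battery_pack from where it was at the start of the episode above 0.05 m).
Of blue_a, blue_b, red_a, red_b only 3 to 4 are there at a start; the rules pass over those that are not, and their reading is None.
At some moment in a run one of blue_a, blue_b, red_a, red_b may be knocked a few centimetres aside while the robot is not near it.
Once in a run the grip may slacken for a moment while it holds something.
It also fails if it takes over 210 s, if anything falls off the work surface, if the arm or the gripper's body presses on something with over 40 N, if the wrist force passes 120 N, or if a joint passes its speed limit or range.

ROBOT

A 6-joint arm with a two-finger parallel gripper is mounted at the origin on the work surface. World frame = base frame: x ahead of the robot, y to its left, z up, the work surface at z = 0. Lengths are in m, angles in rad, forces in N, time in s.
With the tool pointing down it reaches from about 0.4 to 0.825 m from the base axis. Payload 7 kg.
Tool frame: the origin (TCP) lies midway between the tips of the shut fingers; the grasp point (between the pads) lies 19 mm behind it; z points along the fingers, y is the direction in which the jaws open and shut (so a half turn about z gives the same grasp; the last joint's range is limited). The gripper opens to 88 mm and grips with 3 to 60 N. Pads are 19 mm wide; open, the fingers measure 130 mm over their backs; the gripper's body (78 mm by 193 mm) begins 47 mm behind the grasp point.
Start: joints at [-1.055, 0.359, 0.012, 0, -1.224, -0.288], TCP at [0.152, -0.658, 0.227] pointing down, gripper open.
Joint ranges: [-3.07, 3.07], [-1.43, 2.12], [-1.02, 1.25], [-3.03, 1.67], [-3.05, -0], [-3.03, 3.03]. Speed limits (rad/s): [2.39, 2.39, 3.01, 3.14, 3.14, 3.14].

INTERFACE

Orientations are given as [roll, pitch, yaw] about the fixed x, y, z axes, in that order (R = Rz(yaw) Ry(pitch) Rx(roll)).
In Python, from station import get_state, grab_frame, camera_info, job_done gives the robot as it stands. The module is installed in compiled form; this text tells all that it offers.
- The arm moves only by the shell command python3 -m inch 'ROWS' [FORCE]. ROWS is JSON, a list that holds one entry, the list of rows, each a list of 7 numbers: the shift along the tool's x, y, z normalised to -1 to 1, where 1 is 50 cm, then the turn, a rotation vector about the tool's x, y, z normalised to -1 to 1, where 1 is 180 degrees, then the closure, from 0 (fully open) to 1 (shut). A call has 1 to 20 rows; each row shifts and turns the commanded pose from where the row before left it, along the tool's axes as they then stand; what a row does not reach is not made up. A row lasts 1/10 s, in which the tool goes at most 50 mm and 8.59 degrees, less where a joint would pass 70% of its speed; a pose out of reach is approached as far as the arm can. A call with a number of a shift or a turn outside -1 to 1 is refused whole. A call with a gripper value outside its range is refused whole. The fingers move at their own pace and stop on an object; FORCE is the grip in N (left out, the last holds). Time passes only in rows, so rows that do not move let the fingers close. It gives the time, the measured TCP pose, the force and the opening at its end, in the units of the state.
- get_state(): the state, without advancing time (a new reading comes with each control period).
- grab_frame(name): name is "scene" or "top" or "wrist"; returns the picture (400x640x3 uint8, blue, green, red); there is no depth.
- camera_info(name): a dict with "vertical_fov" (degrees; the focal length in pixels is half the picture's height over the tangent of half this angle, whatever the lens; pixels are square), "cx", "cy" (the principal point, pixels), "R" (3x3) and "t" (3): a world point X has camera coordinates R X + t. Camera axes: x right, y down, z forward; pixel columns grow to the right and rows downward; lengths in m; the calibration is good to about 2 mm. A picture is of the moment at which its call begins: read the wrist's pose just before it. camera_info takes no time and is no camera call; for the wrist camera it gives the pose at the moment of the call.
- job_done(): hands the job in, once; it reports no verdict.
The state is a dict: "t": time; "q": joint angles; "qd": joint speeds; "joint_efforts": joint torques, N m; "eef_pos": TCP position; "ee_rot": TCP orientation; "force": force on the tool from outside, world axes, zero at the start; "moment": the same for the moment, N m; "width": finger opening in m.
Only numpy, scipy, OpenCV 4.12 (cv2) and the standard library are available. Lean on these libraries where they do the work, as an engineer would, in place of code of your own. Each camera call takes 0.05 s, during which the arm holds its last target.

## Working session

There is one attempt and no reset: what is moved stays moved. The work goes in short steps, Python scripts to look and compute and a shell command to move; the robot and the scene stay as the last step left them, time stands still between calls to the robot, and variables do not carry over. Pictures are saved under pics/ and viewed, and the job is handed in when it is done.

```bash
mkdir -p pics
python3 - <<'E'
from station import *
import cv2
s=get_state();print({k:s[k] for k in('t','eef_pos','ee_rot','width')})
for n in('scene','top','wrist'):
    cv2.imwrite(f'pics/{n}0.png',grab_frame(n)); c=camera_info(n);print(n,c)
E
```

```text
{'t': 0.0, 'eef_pos': array([ 0.15226909, -0.65708821,  0.22562938]), 'ee_rot': array([ 3.13995366e+00, -1.36098168e-04, -2.91396425e+00]), 'width': 0.08822247696161113}
scene {'vertical_fov': 49.62026337726654, 'cx': 320.51275862375496, 'cy': 201.17808808011296, 'R': array([[-0.45131172,  0.89229292, -0.01144869],
       [ 0.76667676,  0.38114745, -0.51665595],
       [-0.45664481, -0.24195033, -0.85611656]]), 't': array([ 0.26881065, -0.41898908,  1.56216103])}
top {'vertical_fov': 57.2747381767071, 'cx': 320.7301652238687, 'cy': 191.93209333839147, 'R': array([[-0.14807492, -0.98896824, -0.00395471],
       [-0.96724366,  0.14565355, -0.20790562],
       [ 0.20618807, -0.02696044, -0.9781409 ]]), 't': array([0.0637552 , 0.60335761, 0.99401689])}
wrist {'vertical_fov': 69.86889787589924, 'cx': 322.1418810359898, 'cy': 198.80811351723816, 'R': array([[-0.22596433,  0.97413302,  0.00223049],
       [ 0.93870297,  0.21713274,  0.26775009],
       [ 0.26033989,  0.06259573, -0.96348581]]), 't': array([ 0.67418353, -0.03340189,  0.390422  ])}
```

View pics/scene0.png

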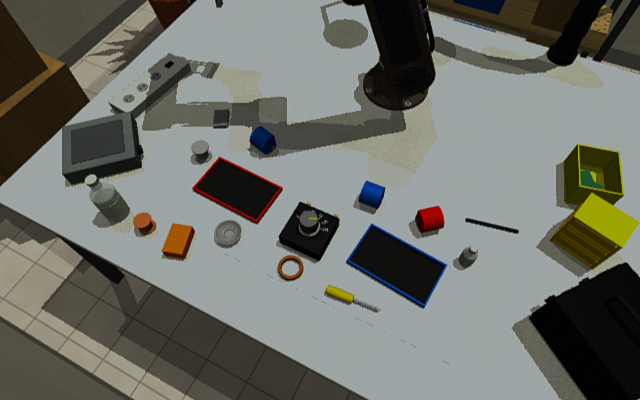

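View pics/top0.png

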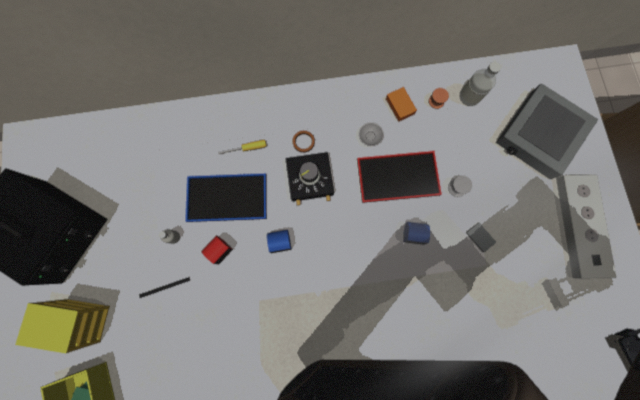

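View pics/wrist0.png

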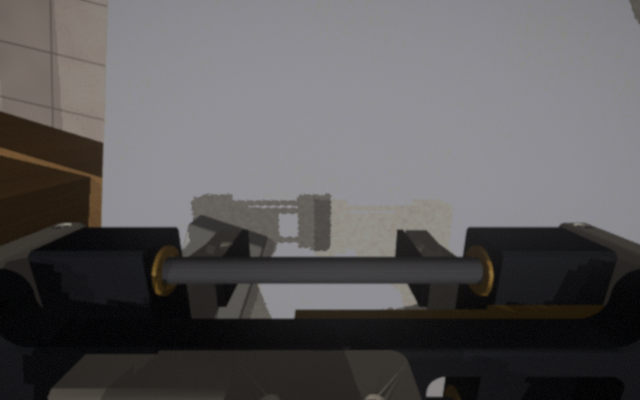

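```bash
cat > h.py <<'E'
from station import *
import cv2,numpy as np
from scipy.spatial.transform import Rotation as Ro
def cam(n,c=None):
    c=c or camera_info(n); f=200/np.tan(np.radians(c['vertical_fov'])/2); return f,c
def px2w(n,u,v,z,c=None):
    f,c=cam(n,c); R=np.array(c['R']);t=np.array(c['t'])
    d=R.T@np.array([(u-c['cx'])/f,(v-c['cy'])/f,1]);o=-R.T@t
    return o+d*(z-o[2])/d[2]
def w2px(n,X,c=None):
    f,c=cam(n,c); p=np.array(c['R'])@np.array(X)+np.array(c['t']); return np.array([c['cx'],c['cy']])+f*p[:2]/p[2]
def crop(img,u0,v0,u1,v1,k,fn):
    o=cv2.resize(img[v0:v1,u0:u1],None,fx=k,fy=k,interpolation=cv2.INTER_CUBIC)
    for u in range((u0+9)//10*10,u1,10):
        cv2.line(o,(int((u-u0+.5)*k),0),(int((u-u0+.5)*k),4 if u%50 else 12),(0,255,255),1)
        if u%20==0: cv2.putText(o,str(u),(int((u-u0)*k),20),0,.35,(0,255,255),1)
    for v in range((v0+9)//10*10,v1,10):
        cv2.line(o,(0,int((v-v0+.5)*k)),(4,int((v-v0+.5)*k)),(0,255,255),1)
        if v%20==0: cv2.putText(o,str(v),(6,int((v-v0)*k)+4),0,.35,(0,255,255),1)
    cv2.imwrite(fn,o)
E
python3 - <<'E'
from h import *
a=cv2.imread('pics/top0.png');b=cv2.imread('pics/scene0.png')
crop(a,130,120,330,270,4,'pics/ta.png');crop(a,270,120,470,270,4,'pics/tb.png')
crop(b,270,165,470,315,4,'pics/sa.png');crop(b,180,115,340,235,5,'pics/sb.png')
E
```

```text
(no output)
```

View pics/ta.png

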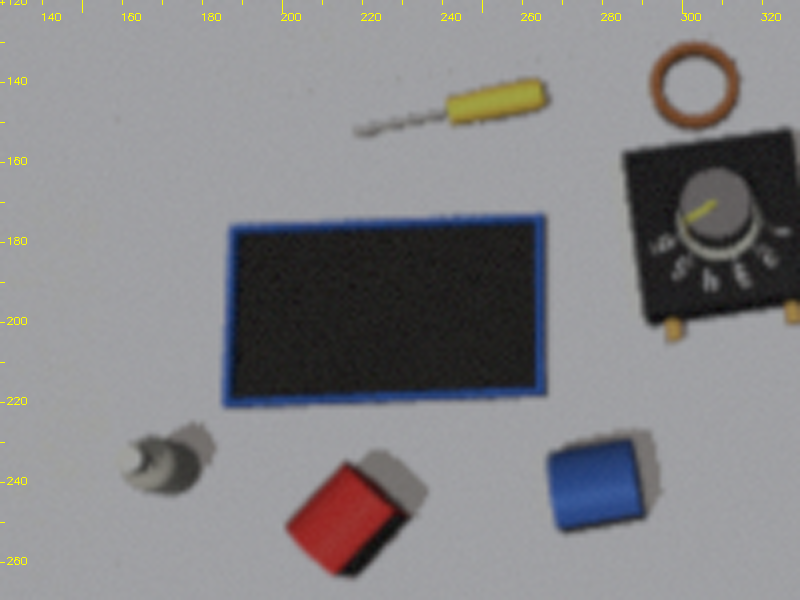

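View pics/tb.png

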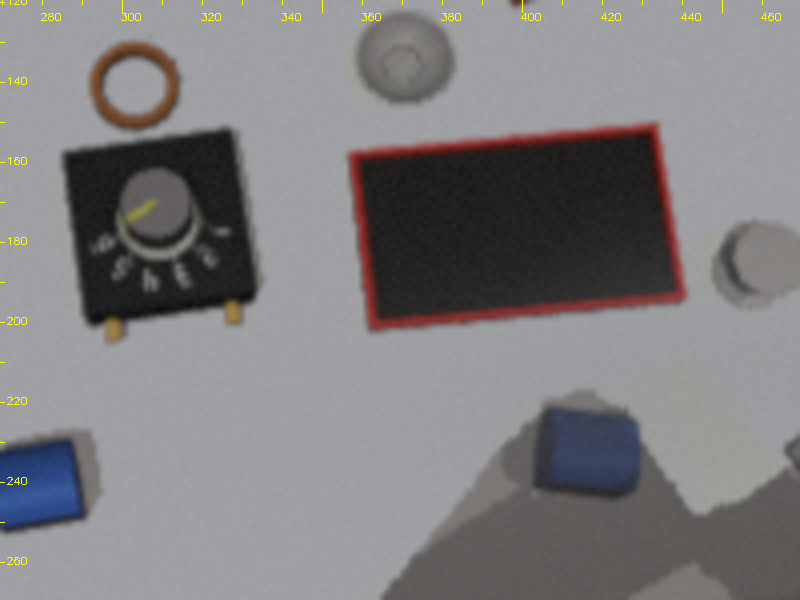

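View pics/sa.png

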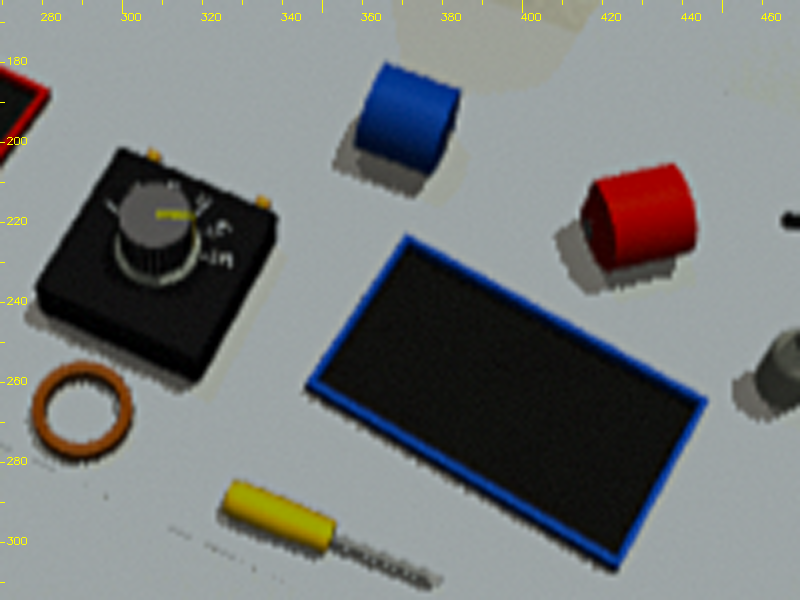

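View pics/sb.png

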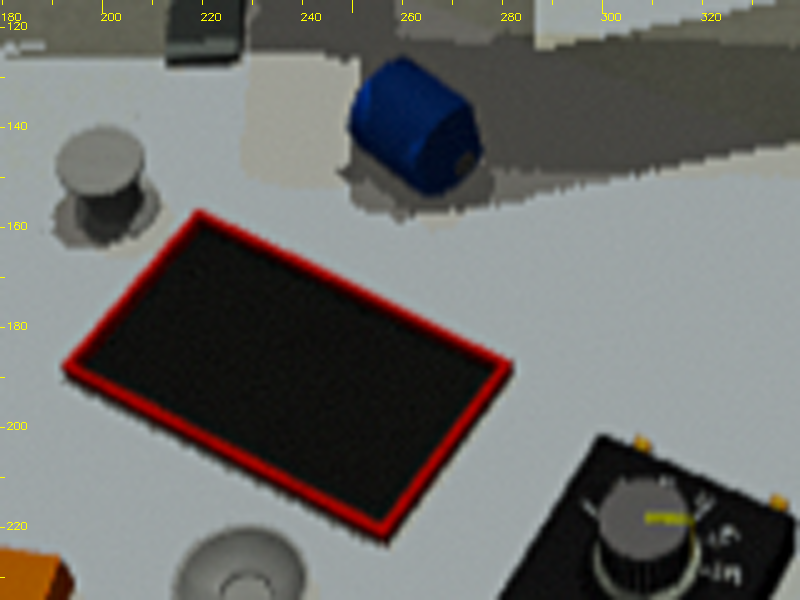

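Run:
```python
from h import *
P=lambda n,l,z:[px2w(n,u,v,z)[:2].round(4).tolist() for u,v in l]
print('blue top',P('top',[(187,177),(265,174),(266,217.5),(185.5,220.5)],.015))
print('blue sc',P('scene',[(371,224),(445.5,265),(423.5,306),(347.5,261)],.015))
print('red top',P('top',[(358,158),(433,151.5),(439.5,194),(362.5,201)],.015))
print('red sc',P('scene',[(218,157.5),(281.5,188),(256,222.5),(193,188)],.015))
print('block top',P('top',[(286,158),(327.5,152.5),(333,194),(292,201)],.045))
print('block sc',P('scene',[(300.5,202),(338.5,217),(320,260),(279,236)],.045))
print('sleeve c',P('top',[(307.5,171)],.094),'line',P('top',[(307.5,170.5),(299.5,175)],.094),P('scene',[(308.5,218),(317.5,218)],.094),)
# numbers 1..6
print('num',P('top',[(323.5,177.5),(321,184.5),(314,189),(306,190.5),(298.5,187),(294.5,181.5)],.045))
```

```text
blue top [[0.7233, 0.3691], [0.6972, 0.1323], [0.5636, 0.145], [0.5903, 0.3832]]
blue sc [[0.5682, 0.1502], [0.5942, 0.3832], [0.7295, 0.3686], [0.7034, 0.1382]]
red top [[0.705, -0.1573], [0.6911, -0.39], [0.5567, -0.3811], [0.5701, -0.1479]]
red sc [[0.5647, -0.383], [0.5755, -0.1435], [0.7128, -0.1512], [0.6962, -0.3866]]
block top [[0.7285, 0.0605], [0.7269, -0.0651], [0.5985, -0.0617], [0.5957, 0.0601]]
block sc [[0.6088, -0.0581], [0.6045, 0.0625], [0.746, 0.0751], [0.7327, -0.0595]]
sleeve c [[0.6654, 0.0024]] line [[0.6668, 0.0022], [0.6571, 0.0265]] [[0.6687, 0.0016], [0.6578, 0.0235]]
num [[0.6521, -0.0416], [0.6321, -0.0312], [0.6217, -0.0088], [0.6208, 0.0152], [0.6345, 0.0356], [0.6528, 0.045]]
```

```bash
cat >> h.py <<'E'
def plan(pos,rpy=None,n=None):
    s=get_state();R=Ro.from_euler('xyz',s['ee_rot']).as_matrix()
    d=np.array(pos)-s['eef_pos'];dt=R.T@d
    rv=np.zeros(3)
    if rpy is not None: rv=Ro.from_matrix(R.T@Ro.from_euler('xyz',rpy).as_matrix()).as_rotvec()
    nn=n or int(max(np.ceil(np.linalg.norm(d)/.04),np.ceil(np.degrees(np.linalg.norm(rv))/7.5),1))
    print('now',s['eef_pos'].round(4),s['ee_rot'].round(4),'w',round(s['width'],4),'t',round(s['t'],2),'q',np.round(s['q'],2))
    print('total trans tool',(dt/.5).round(4),'rot',(rv/np.pi).round(4)); print(nn,'rows of',(dt/.5/nn).round(4).tolist(),(rv/np.pi/nn).round(5).tolist())
def st():
    s=get_state();print('t',round(s['t'],2),s['eef_pos'].round(4),s['ee_rot'].round(4),'w',round(s['width'],4),'F',np.round(s['force'],1),'M',np.round(s['moment'],2),'q',np.round(s['q'],2))
E
python3 - <<'E'
from h import *
c=camera_info('wrist');R=np.array(c['R']);o=-R.T@np.array(c['t']);s=get_state()
Rt=Ro.from_euler('xyz',s['ee_rot']).as_matrix()
print('cam in tool',Rt.T@(o-s['eef_pos']));print('cam fwd in tool',Rt.T@R.T@[0,0,1],'cam x in tool',Rt.T@R.T@[1,0,0])
plan([0.60,0,0.25],[3.1416,0,-2.85])
E
```

```text
cam in tool [ 0.07222603 -0.00022658 -0.15775704]
cam fwd in tool [-2.67925940e-01  9.58196322e-04  9.63439034e-01] cam x in tool [ 1.94193524e-04  9.99999539e-01 -9.40553959e-04]
now [ 0.1523 -0.6572  0.2258] [ 3.1403e+00 -2.0000e-04 -2.9139e+00] w 0.0875 t 0.15 q [-1.05  0.36  0.01 -0.   -1.22 -0.29]
total trans tool [-1.1691  1.0784 -0.0472] rot [ 0.0004 -0.     -0.0203]
20 rows of [-0.0585, 0.0539, -0.0024] [2e-05, -0.0, -0.00102]
```

```bash
python3 -m inch '[[[-0.0585,0.0539,-0.0024,0,0,-0.001,0],[-0.0585,0.0539,-0.0024,0,0,-0.001,0],[-0.0585,0.0539,-0.0024,0,0,-0.001,0],[-0.0585,0.0539,-0.0024,0,0,-0.001,0],[-0.0585,0.0539,-0.0024,0,0,-0.001,0],[-0.0585,0.0539,-0.0024,0,0,-0.001,0],[-0.0585,0.0539,-0.0024,0,0,-0.001,0],[-0.0585,0.0539,-0.0024,0,0,-0.001,0],[-0.0585,0.0539,-0.0024,0,0,-0.001,0],[-0.0585,0.0539,-0.0024,0,0,-0.001,0],[-0.0585,0.0539,-0.0024,0,0,-0.001,0],[-0.0585,0.0539,-0.0024,0,0,-0.001,0],[-0.0585,0.0539,-0.0024,0,0,-0.001,0],[-0.0585,0.0539,-0.0024,0,0,-0.001,0],[-0.0585,0.0539,-0.0024,0,0,-0.001,0],[-0.0585,0.0539,-0.0024,0,0,-0.001,0],[-0.0585,0.0539,-0.0024,0,0,-0.001,0],[-0.0585,0.0539,-0.0024,0,0,-0.001,0],[-0.0585,0.0539,-0.0024,0,0,-0.001,0],[-0.0585,0.0539,-0.0024,0,0,-0.001,0]]]'
python3 - <<'E'
from h import *
st()
c=camera_info('wrist');cv2.imwrite('pics/w1.png',grab_frame('wrist'));st()
import pickle;pickle.dump(c,open('w1.pkl','wb'))
plan([0.60,0,0.25],[3.1416,0,-2.85])
E
```

```text
t: 2.15
eef_pos: [0.5812, 0.0142, 0.2505]
ee_rot: [3.142, -0.0, -2.851]
force: [0.6, -0.3, 0.7]
width: 0.0873
t 2.15 [0.5812 0.0142 0.2505] [ 3.1415e+00 -2.0000e-04 -2.8506e+00] w 0.0873 F [ 0.6 -0.3  0.7] M [-0.16 -0.11  0.03] q [ 0.36  0.19 -0.16 -0.   -1.22 -1.64]
t 2.2 [0.5841 0.018  0.2501] [ 3.1415e+00  1.0000e-03 -2.8487e+00] w 0.0876 F [5.5 2.3 2.6] M [ 0.49 -0.82  0.02] q [ 0.37  0.2  -0.16 -0.   -1.22 -1.64]
now [0.5841 0.018  0.2501] [ 3.1415e+00  1.0000e-03 -2.8487e+00] w 0.0876 t 2.2 q [ 0.37  0.2  -0.16 -0.   -1.22 -1.64]
total trans tool [-0.02   -0.0436  0.0001] rot [0.     0.0003 0.0004]
1 rows of [-0.02, -0.0436, 0.0001] [3e-05, 0.00032, 0.00041]
```

View pics/w1.png

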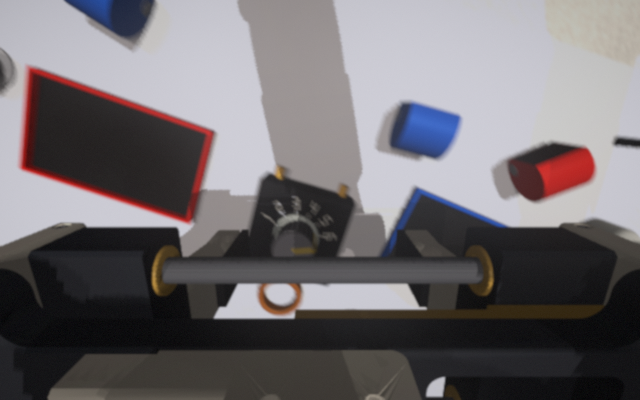

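Run:
```python
from h import *
plan([0.665,0.001,0.23],[3.1416,0,-2.85],3)
```

```text
now [0.5841 0.018  0.2501] [ 3.1415e+00  1.0000e-03 -2.8487e+00] w 0.0876 t 2.2 q [ 0.37  0.2  -0.16 -0.   -1.22 -1.64]
total trans tool [-0.145  -0.0792  0.0402] rot [0.     0.0003 0.0004]
3 rows of [-0.0483, -0.0264, 0.0134] [1e-05, 0.00011, 0.00014]
```

```bash
python3 -m inch '[[[-0.042,-0.012,0.0133,0,0,0,0],[-0.042,-0.012,0.0133,0,0,0,0],[-0.042,-0.012,0.0133,0,0,0,0],[0,0,0,0,0,0,0],[0,0,0,0,0,0,0],[0,0,0,0,0,0,0]]]'
python3 - <<'E'
from h import *
import pickle
c=camera_info('wrist');im=grab_frame('wrist');cv2.imwrite('pics/w2.png',im);st()
pickle.dump(c,open('w2.pkl','wb'))
crop(im,150,60,450,260,2.66,'pics/w2c.png')
E
```

```text
t: 2.8
eef_pos: [0.6457, 0.0133, 0.2308]
ee_rot: [3.142, -0.0, -2.851]
force: [-0.6, 0.8, -0.2]
width: 0.0879
t 2.85 [0.6457 0.0133 0.2311] [ 3.1416e+00  4.0000e-04 -2.8509e+00] w 0.0875 F [-0.2  0.3  0.3] M [ 0.05  0.03 -0.  ] q [ 0.32  0.31 -0.05 -0.   -1.21 -1.6 ]
```

View pics/w2c.png

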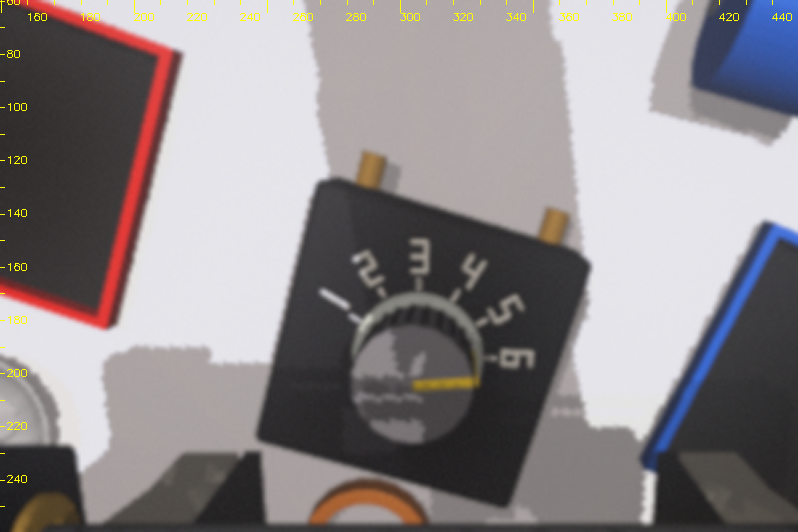

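View pics/w2.png

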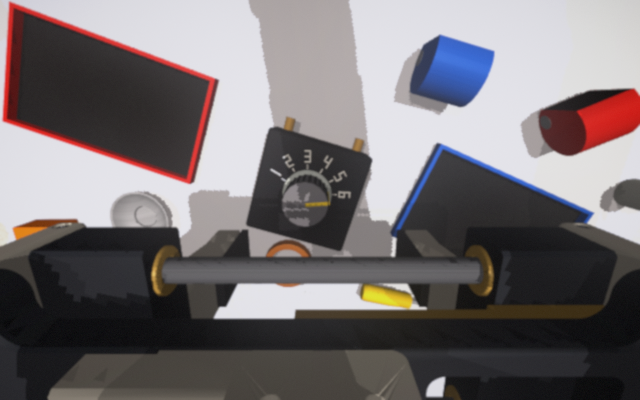

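Run:
```python
from h import *
import pickle
c=pickle.load(open('w2.pkl','rb'))
print(px2w('wrist',304.9,204.2,.094,c), px2w('wrist',329,203.5,.094,c))
for l in [(270,127),(372,158),(342,250),(247,224)]: print(px2w('wrist',*l,.045,c))
plan([0.665,0.003,0.12],[3.1416,0,-2.85],3)
im=cv2.imread('pics/w2.png');crop(im,380,20,640,170,3,'pics/w2d.png')
```

```text
[6.65958932e-01 1.41693616e-04 9.40000000e-02] [0.65780206 0.02469572 0.094     ]
[ 0.60221103 -0.06291502  0.045     ]
[0.6022144  0.06279021 0.045     ]
[0.72719946 0.06500447 0.045     ]
[ 0.72737339 -0.06220806  0.045     ]
now [0.6457 0.0133 0.2311] [ 3.1416e+00  4.0000e-04 -2.8509e+00] w 0.0875 t 2.85 q [ 0.32  0.31 -0.05 -0.   -1.21 -1.6 ]
total trans tool [-0.031  -0.0308  0.2222] rot [ 0.      0.0001 -0.0003]
3 rows of [-0.0103, -0.0103, 0.0741] [0.0, 4e-05, -0.0001]
```

View pics/w2d.png

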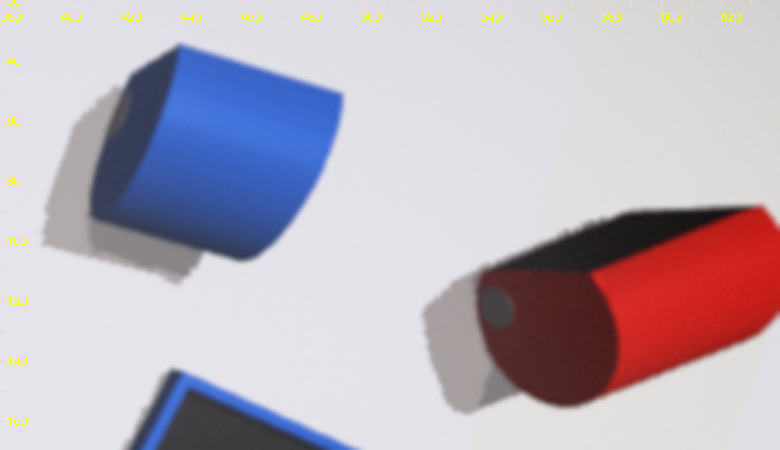

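```bash
python3 -m inch '[[[-0.0153,-0.018,0.04,0,0,0,0],[-0.0153,-0.018,0.04,0,0,0,0],[0,0,0.06,0,0,0,0],[0,0,0.06,0,0,0,0],[0,0,0.04,0,0,0,0],[0,0,0,0,0,0,0],[0,0,0,0,0,0,0]]]'
python3 - <<'E'
from h import *
plan([0.6655,0.0005,0.0535],[3.1416,0,-2.85])
E
```

```text
t: 3.55
eef_pos: [0.6662, 0.0005, 0.1117]
ee_rot: [-3.141, 0.001, -2.851]
force: [-0.4, 0.0, 1.1]
width: 0.0877
now [6.662e-01 5.000e-04 1.117e-01] [-3.1412e+00  7.0000e-04 -2.8506e+00] w 0.0877 t 3.55 q [ 0.29  0.43 -0.15  0.   -0.99 -1.57]
total trans tool [0.0015 0.0004 0.1165] rot [-0.0001  0.0002 -0.0002]
2 rows of [0.0007, 0.0002, 0.0582] [-7e-05, 0.00012, -9e-05]
```

```bash
python3 -m inch '[[[0,0,0.04,0,0,0,0],[0,0,0.04,0,0,0,0],[0,0,0.036,0,0,0,0],[0,0,0,0,0,0,0],[0,0,0,0,0,0,0.7],[0,0,0,0,0,0,0.7],[0,0,0,0,0,0,0.7],[0,0,0,0,0,0,0.7],[0,0,0,0,0,0,0.7],[0,0,0,0,0,0,0.7]]]' 35
python3 - <<'E'
from h import *
st()
E
```

```text
t: 4.55
eef_pos: [0.6665, -0.0004, 0.0531]
ee_rot: [-3.14, 0.0, -2.851]
force: [1.0, -5.9, 1.6]
width: 0.0498
t 4.55 [ 6.665e-01 -4.000e-04  5.310e-02] [-3.1404e+00  4.0000e-04 -2.8508e+00] w 0.0498 F [ 1.  -5.9  1.6] M [-1.57 -0.35  0.04] q [ 0.29  0.49 -0.21  0.   -0.87 -1.57]
```

```bash
python3 -m inch '[[[0,0,0,0,0,-0.03,0.7],[0,0,0,0,0,-0.04,0.7],[0,0,0,0,0,-0.04,0.7],[0,0,0,0,0,-0.04,0.7],[0,0,0,0,0,-0.04,0.7],[0,0,0,0,0,-0.04,0.7],[0,0,0,0,0,-0.04,0.7],[0,0,0,0,0,-0.04,0.7],[0,0,0,0,0,-0.04,0.7],[0,0,0,0,0,-0.04,0.7],[0,0,0,0,0,0,0.7]]]'
python3 - <<'E'
from h import *
st()
E
python3 -m inch '[[[0,0,0,0,0,-0.04,0.7],[0,0,0,0,0,-0.04,0.7],[0,0,0,0,0,-0.04,0.7],[0,0,0,0,0,-0.04,0.7],[0,0,0,0,0,-0.04,0.7],[0,0,0,0,0,-0.04,0.7],[0,0,0,0,0,-0.04,0.7],[0,0,0,0,0,-0.04,0.7],[0,0,0,0,0,-0.04,0.7],[0,0,0,0,0,-0.04,0.7],[0,0,0,0,0,-0.04,0.7],[0,0,0,0,0,0,0.7],[0,0,0,0,0,0,0.7]]]'
python3 - <<'E'
from h import *
st()
E
```

```text
t: 5.65
eef_pos: [0.6668, -0.0003, 0.0526]
ee_rot: [-3.14, -0.0, -1.622]
force: [3.8, -3.5, -3.0]
width: 0.0496
t 5.65 [ 6.668e-01 -3.000e-04  5.260e-02] [-3.1404e+00 -5.0000e-04 -1.6219e+00] w 0.0496 F [ 3.8 -3.5 -3. ] M [-1.46 -1.17  0.19] q [ 0.29  0.49 -0.21  0.   -0.87 -0.34]
t: 6.95
eef_pos: [0.665, 0.0001, 0.0521]
ee_rot: [3.141, 0.002, -0.247]
force: [-3.4, -2.1, -1.2]
width: 0.0499
t 6.95 [6.65e-01 1.00e-04 5.21e-02] [ 3.1405e+00  1.9000e-03 -2.4700e-01] w 0.0499 F [-3.4 -2.1 -1.2] M [-0.8   1.1  -0.04] q [ 0.29  0.49 -0.21 -0.   -0.87  1.03]
```

```bash
python3 -m inch '[[[0,0,0,0,0,0,0],[0,0,0,0,0,0,0],[0,0,0,0,0,0,0],[0,0,0,0,0,0,0],[0,0,-0.04,0,0,0,0],[0,0,-0.06,0,0,0,0],[0,0,-0.08,0,0,0,0],[0,0,-0.08,0,0,0,0],[0,0,-0.08,0,0,0,0],[0,0,0,0,0,0,0],[0,0,0,0,0,0,0]]]'
python3 - <<'E'
from h import *
import pickle
st()
c=camera_info('wrist');im=grab_frame('wrist');cv2.imwrite('pics/w3.png',im)
pickle.dump(c,open('w3.pkl','wb'));cv2.imwrite('pics/top3.png',grab_frame('top'))
crop(cv2.imread('pics/top3.png'),160,120,460,270,2.66,'pics/top3c.png')
E
```

```text
t: 8.05
eef_pos: [0.6666, 0.0009, 0.2242]
ee_rot: [-3.14, -0.003, -0.244]
force: [-0.5, 1.6, -0.5]
width: 0.0878
t 8.05 [0.6666 0.0009 0.2242] [-3.1398e+00 -2.7000e-03 -2.4370e-01] w 0.0878 F [-0.5  1.6 -0.5] M [-0.04  0.2   0.02] q [ 0.29  0.34 -0.01 -0.   -1.21  1.03]
```

View pics/w3.png

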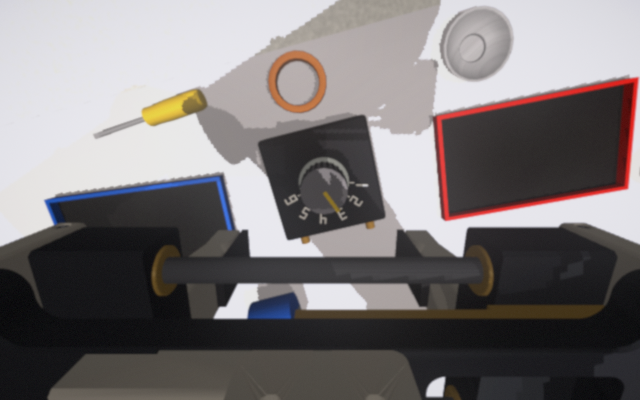

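View pics/top3c.png

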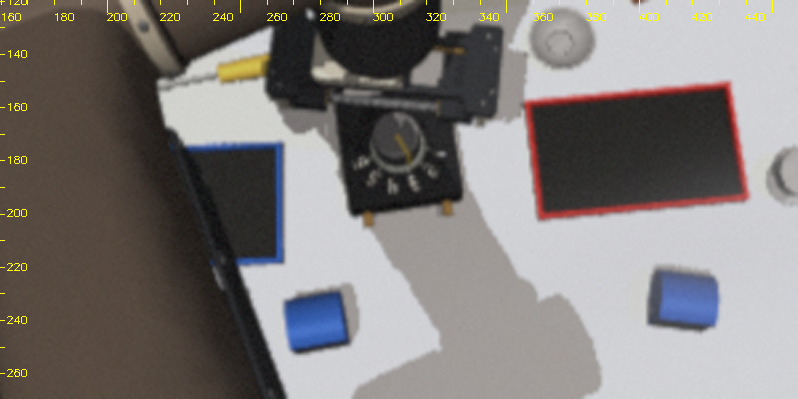

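```bash
python3 -m inch '[[[0,0,0.08,0,0,0,0],[0,0,0.08,0,0,0,0],[0,0,0.08,0,0,0,0],[0,0,0.06,0,0,0,0],[0,0,0.04,0,0,0,0],[0,0,0,0,0,0,0],[0,0,0,0,0,0,0.9],[0,0,0,0,0,0,0.9],[0,0,0,0,0,0,0.9],[0,0,0,0,0,0,0.9],[0,0,0,0,0,0,0.9],[0,0,0,0,0,0,0.9]]]' 60
python3 -m inch '[[[0,0,0,0,0,-0.02,0.9],[0,0,0,0,0,-0.03,0.9],[0,0,0,0,0,-0.03,0.9],[0,0,0,0,0,-0.03,0.9],[0,0,0,0,0,-0.03,0.9],[0,0,0,0,0,-0.03,0.9],[0,0,0,0,0,-0.03,0.9]]]'
python3 - <<'E'
from h import *
st()
E
python3 -m inch '[[[0,0,0,0,0,-0.03,0.9],[0,0,0,0,0,-0.03,0.9],[0,0,0,0,0,-0.03,0.9],[0,0,0,0,0,-0.03,0.9],[0,0,0,0,0,-0.02,0.9],[0,0,0,0,0,0,0.9],[0,0,0,0,0,0,0.9]]]'
python3 - <<'E'
from h import *
st()
E
```

```text
t: 9.35
eef_pos: [0.666, -0.0001, 0.0533]
ee_rot: [3.141, -0.0, -0.243]
force: [-1.1, -3.9, 2.3]
width: 0.0492
t: 10.05
eef_pos: [0.666, -0.0006, 0.0533]
ee_rot: [3.141, -0.0, 0.386]
force: [0.7, -5.1, 2.8]
width: 0.0495
t 10.05 [ 6.66e-01 -6.00e-04  5.33e-02] [ 3.1411e+00 -1.0000e-04  3.8580e-01] w 0.0495 F [ 0.7 -5.1  2.8] M [-2.12  0.12 -1.38] q [ 0.29  0.49 -0.21  0.   -0.87  1.66]
t: 10.75
eef_pos: [0.666, -0.0013, 0.0532]
ee_rot: [3.141, 0.001, 0.823]
force: [0.5, -8.2, 1.5]
width: 0.0497
t 10.75 [ 0.666  -0.0013  0.0532] [3.1408e+00 1.0000e-03 8.2250e-01] w 0.0497 F [ 0.5 -8.2  1.5] M [-3.01 -0.06 -0.88] q [ 0.29  0.49 -0.21  0.   -0.87  2.1 ]
```

```bash
python3 -m inch '[[[0,0,0,0,0,0,0],[0,0,0,0,0,0,0],[0,0,0,0,0,0,0],[0,0,0,0,0,0,0],[0,0,-0.04,0,0,0,0],[0,0,-0.06,0,0,0,0],[0,0,-0.08,0,0,0,0],[0,0,-0.08,0,0,0,0],[0,0,-0.08,0,0,0,0],[0,0,0,0,0,0,0],[0,0,0,0,0,0,0]]]'
python3 - <<'E'
from h import *
import pickle
st()
c=camera_info('wrist');im=grab_frame('wrist');cv2.imwrite('pics/w4.png',im)
pickle.dump(c,open('w4.pkl','wb'))
crop(im,200,80,440,260,3,'pics/w4c.png')
E
```

```text
t: 11.85
eef_pos: [0.6664, 0.001, 0.2239]
ee_rot: [3.14, -0.003, 0.825]
force: [-0.7, 0.2, 0.2]
width: 0.0877
t 11.85 [0.6664 0.001  0.2239] [ 3.1405e+00 -2.5000e-03  8.2500e-01] w 0.0877 F [-0.7  0.2  0.2] M [-0.13  0.21 -0.04] q [ 0.29  0.34 -0.01 -0.   -1.21  2.1 ]
```

View pics/w4c.png

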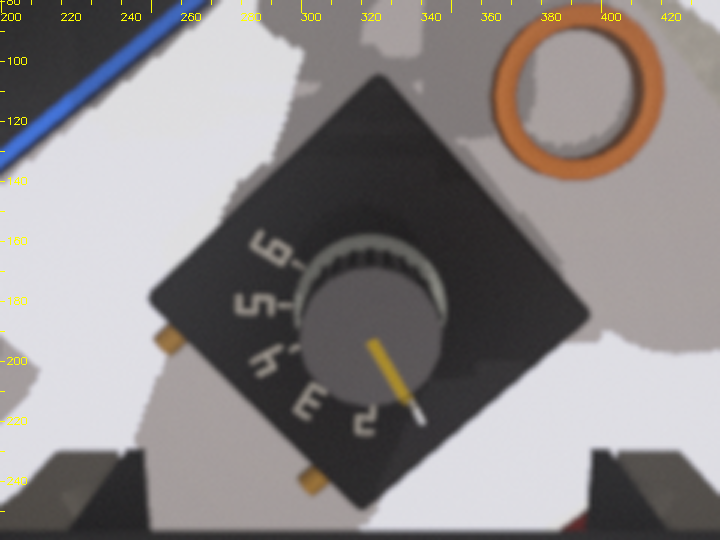

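Run:
```python
from h import *
plan([0.48,0.19,0.25],[3.1416,0,0.2],10)
```

```text
now [0.6657 0.0009 0.2224] [-3.1411e+00 -3.0000e-04  8.2480e-01] w 0.0875 t 11.9 q [ 0.29  0.35 -0.02 -0.   -1.21  2.1 ]
total trans tool [ 0.0258 -0.5295 -0.055 ] rot [-0.0002 -0.      0.1989]
10 rows of [0.0026, -0.0529, -0.0055] [-2e-05, -0.0, 0.01989]
```

```bash
python3 -m inch '[[[0.0026,-0.0529,-0.0055,0,0,0,0],[0.0026,-0.0529,-0.0055,0,0,0,0],[0.0026,-0.0529,-0.0055,0,0,0,0],[0.0026,-0.0529,-0.0055,0,0,0,0],[0.0026,-0.0529,-0.0055,0,0,0,0],[0.0026,-0.0529,-0.0055,0,0,0,0],[0.0026,-0.0529,-0.0055,0,0,0,0],[0.0026,-0.0529,-0.0055,0,0,0,0],[0.0026,-0.0529,-0.0055,0,0,0,0],[0.0026,-0.0529,-0.0055,0,0,0,0],[0,0,0,0,0,0.04,0],[0,0,0,0,0,0.04,0],[0,0,0,0,0,0.04,0],[0,0,0,0,0,0.04,0],[0,0,0,0,0,0.04,0],[0,0,0,0,0,0,0],[0,0,0,0,0,0,0]]]'
python3 - <<'E'
from h import *
import pickle
st()
c=camera_info('wrist');im=grab_frame('wrist');cv2.imwrite('pics/w5.png',im)
pickle.dump(c,open('w5.pkl','wb'))
E
```

```text
t: 13.6
eef_pos: [0.4802, 0.1894, 0.2491]
ee_rot: [3.141, 0.002, 0.2]
force: [-0.3, -0.1, 0.6]
width: 0.0875
t 13.6 [0.4802 0.1894 0.2491] [3.1408e+00 1.7000e-03 2.0010e-01] w 0.0875 F [-0.3 -0.1  0.6] M [-0.13  0.17 -0.  ] q [ 0.76  0.08 -0.3  -0.   -1.19  1.01]
```

View pics/w5.png

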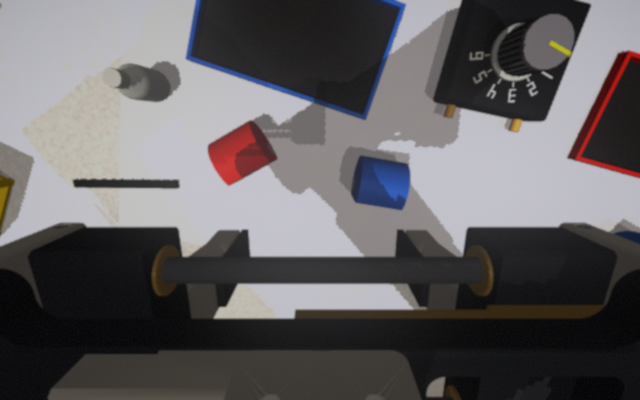

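Run:
```python
from h import *
im=cv2.imread('pics/w5.png');crop(im,190,100,430,230,3.33,'pics/w5c.png')
```

```text
(no output)
```

View pics/w5c.png

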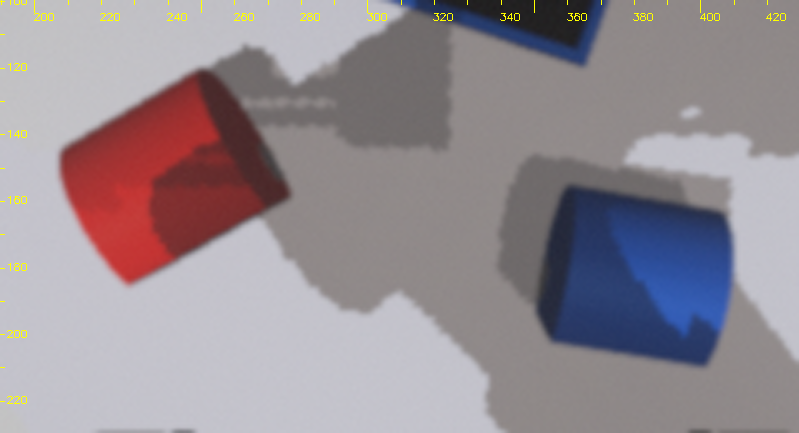

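```bash
cat > former.py <<'E'
from h import *
def fit(c,p,q,ztop=.0614):
    # p,q pixels of the ends of flat's top edge
    A=px2w('wrist',*p,ztop,c)[:2];B=px2w('wrist',*q,ztop,c)[:2]
    L=np.linalg.norm(B-A);a=(B-A)/L;m=(A+B)/2
    return m,a,L
E
python3 - <<'E'
from former import *
import pickle
c=pickle.load(open('w5.pkl','rb'))
o=-np.array(c['R']).T@np.array(c['t'])
for nm,p,q,p2,q2 in [('red',(229,185.5),(277,158),(208,145.5),(250,121)),('blue_a',(357,202.3),(399.5,209.5),(360.5,156),(405.5,163.5))]:
    m,a,L=fit(c,p,q); 
    d=np.array([a[1],-a[0]]); d=d if d[0]<0 else -d
    print(nm,'edge mid',m,'L',L,'ax ang',np.degrees(np.arctan2(a[1],a[0])),'centre',m-.023*d,'d',d,np.degrees(np.arctan2(d[1],d[0])))
    # other silhouette: tangent to cylinder on far side: predict
    ctr=m-.023*d
    C3=np.array([*ctr,.035]);
    # tangent point in the plane perpendicular to axis
    ax=np.array([*a,0]);v=o-C3;v=v-ax*(v@ax);D=np.linalg.norm(v);v/=D
    perp=np.cross(ax,v);al=np.arccos(.035/D)
    for s in(1,-1):
        t=C3+.035*(np.cos(al)*v+s*np.sin(al)*perp)
        print([w2px('wrist',t+e*ax*.03,c).round(1).tolist() for e in(-1,1)])
    print('meas far',p2,q2)
E
```

```text
red edge mid [0.47266872 0.2743685 ] L 0.0696717955020576 ax ang -49.33570517111339 centre [0.49011515 0.2893559 ] d [-0.75854056 -0.65162583] -139.33570517111337
[[242.8, 187.3], [281.5, 165.4]]
[[211.9, 140.7], [251.8, 116.6]]
meas far (208, 145.5) (250, 121)
blue_a edge mid [0.46111825 0.11315638] L 0.0549599139732041 ax ang -88.47990530840707 centre [0.48411015 0.11376651] d [-0.99964808 -0.02652755] -178.47990530840707
[[352.0, 206.0], [396.1, 213.4]]
[[361.6, 153.6], [406.3, 161.5]]
meas far (360.5, 156) (405.5, 163.5)
```

```bash
cat >> former.py <<'E'
def report(c,nm,p,q,p2=None,q2=None,dsign=None):
    o=-np.array(c['R']).T@np.array(c['t'])
    m,a,L=fit(c,p,q); 
    d=np.array([a[1],-a[0]]); d=d if d[0]<0 else -d
    print(nm,'L',L.round(4),'ax ang',np.degrees(np.arctan2(a[1],a[0])).round(1),'centre',(m-.023*d).round(4),'d ang',np.degrees(np.arctan2(d[1],d[0])).round(1))
    ctr=m-.023*d
    C3=np.array([*ctr,.035]);
    ax=np.array([*a,0]);v=o-C3;v=v-ax*(v@ax);D=np.linalg.norm(v);v/=D
    perp=np.cross(ax,v);al=np.arccos(.035/D)
    for s in(1,-1):
        t=C3+.035*(np.cos(al)*v+s*np.sin(al)*perp)
        print([w2px('wrist',t+e*ax*.03,c).round(1).tolist() for e in(-1,1)])
    print('meas far',p2,q2)
E
python3 - <<'E'
from former import *
import pickle
c=pickle.load(open('w5.pkl','rb'))
report(c,'red',(229,185.5),(269.7,162.5),(208,145.5),(250,121))
report(c,'blue_a',(356.5,202.3),(402,209.7),(360.5,156),(405.5,163.5))
E
```

```text
red L 0.0591 ax ang -49.7 centre [0.4866 0.2932] d ang -139.7
[[239.4, 189.2], [278.1, 167.6]]
[[208.6, 142.7], [248.6, 118.9]]
meas far (208, 145.5) (250, 121)
blue_a L 0.0588 ax ang -88.1 centre [0.4842 0.1126] d ang -178.1
[[353.0, 206.3], [397.2, 213.4]]
[[362.2, 153.8], [407.0, 161.4]]
meas far (360.5, 156) (405.5, 163.5)
```

```bash
cat > kin.py <<'E'
import numpy as np
from scipy.optimize import least_squares
D=np.array([[.359,.012,.647,.2256],[.43,-.15,.6377,.1117],[.49,-.21,.638,.0531],[.31,-.05,.616,.2308],[.08,-.30,.4785,.2491]])
def f(p):
    a,L1,L2,h=p;r=a+L1*np.sin(D[:,0])+L2*np.cos(D[:,0]-D[:,1])-D[:,2];z=h+L1*np.cos(D[:,0])-L2*np.sin(D[:,0]-D[:,1])-D[:,3];return np.r_[r,z]
P=least_squares(f,[0,.5,.45,0]).x
if __name__=='__main__': print(P,f(P).round(4))
def ik(R,z,tilt,d6,P=P):
    """R: horizontal dist of TCP, z TCP; tilt>0 body leans to robot (radial), returns q2,q3,q5"""
    a,L1,L2,h=P; r=np.sqrt(R*R-.193**2)
    phi=np.pi/2-tilt
    rw=r-d6*np.cos(phi); zw=z+d6*np.sin(phi)-d6   # equivalent vertical TCP point
    x=rw-a;y=zw-h
    g=lambda q:[a+L1*np.sin(q[0])+L2*np.cos(q[0]-q[1])-rw,h+L1*np.cos(q[0])-L2*np.sin(q[0]-q[1])-zw]
    s=least_squares(g,[.3,-.1],bounds=([-1.43,-1.02],[2.12,1.25]));q=s.x
    return q.round(3),'q5',round(q[0]-q[1]-phi,3),'res',round(s.cost**.5,4)
E
python3 kin.py
python3 - <<'E'
from kin import *
for d6 in(.2,.26,.32):
    print(d6); print('grasp -25',ik(.567,.02,np.radians(-25),d6)); print('place 50',ik(.69,.03,np.radians(50),d6),ik(.63,.02,np.radians(50),d6)); print('place30',ik(.69,.03,np.radians(30),d6)); print('grasp-45',ik(.567,.02,np.radians(-45),d6))
    print('grasp-60',ik(.567,.02,np.radians(-60),d6))
E
```

```text
[-0.00140501  0.60260037  0.46427492 -0.18013836] [-0.0001  0.0005 -0.0007  0.0009 -0.0006  0.0006  0.0015 -0.0006 -0.0006
 -0.0008]
0.2
grasp -25 (array([ 0.526, -0.295]), 'q5', np.float64(-1.186), 'res', np.float64(0.0))
place 50 (array([ 0.47 , -0.563]), 'q5', np.float64(0.335), 'res', np.float64(0.0)) (array([ 0.427, -0.702]), 'q5', np.float64(0.431), 'res', np.float64(0.0))
place30 (array([ 0.459, -0.418]), 'q5', np.float64(-0.17), 'res', np.float64(0.0))
grasp-45 (array([ 0.642, -0.183]), 'q5', np.float64(-1.531), 'res', np.float64(0.0))
grasp-60 (array([ 0.73 , -0.121]), 'q5', np.float64(-1.767), 'res', np.float64(0.0))
0.26
grasp -25 (array([ 0.563, -0.239]), 'q5', np.float64(-1.205), 'res', np.float64(0.0))
place 50 (array([ 0.465, -0.673]), 'q5', np.float64(0.44), 'res', np.float64(0.0)) (array([ 0.433, -0.811]), 'q5', np.float64(0.546), 'res', np.float64(0.0))
place30 (array([ 0.436, -0.489]), 'q5', np.float64(-0.122), 'res', np.float64(0.0))
grasp-45 (array([ 0.712, -0.084]), 'q5', np.float64(-1.559), 'res', np.float64(0.0))
grasp-60 (array([0.825, 0.006]), 'q5', np.float64(-1.8), 'res', np.float64(0.0))
0.32
grasp -25 (array([ 0.6  , -0.182]), 'q5', np.float64(-1.225), 'res', np.float64(0.0))
place 50 (array([ 0.471, -0.782]), 'q5', np.float64(0.555), 'res', np.float64(0.0)) (array([ 0.456, -0.918]), 'q5', np.float64(0.676), 'res', np.float64(0.0))
place30 (array([ 0.415, -0.559]), 'q5', np.float64(-0.073), 'res', np.float64(0.0))
grasp-45 (array([0.783, 0.021]), 'q5', np.float64(-1.594), 'res', np.float64(0.0))
grasp-60 (array([0.921, 0.147]), 'q5', np.float64(-1.844), 'res', np.float64(0.0))
```

Run:
```python
from h import *
import pickle
c=pickle.load(open('w5.pkl','rb'))
print('bottle base',px2w('wrist',155,83,.0,c),'top',px2w('wrist',113,77,.085,c))
print('blue tray',[px2w('wrist',*p,.015,c)[:2].round(4) for p in[(188,57),(366,118),(405,3)]])
psi=np.radians(40.3);e=np.array([np.cos(psi),np.sin(psi)]);y=np.array([np.sin(psi),-np.cos(psi)])
b=px2w('wrist',155,83,.0,c)[:2]-[.4855,.2922];print('bottle rel red: out',b@e,'side',b@y)
c=pickle.load(open('w2.pkl','rb'))
print('red w2',[px2w('wrist',*p,.015,c)[:2].round(4) for p in[(12,2),(217.5,80),(192,182),(4,121)]])
c=pickle.load(open('w3.pkl','rb'))
print('red w3',[px2w('wrist',*p,.015,c)[:2].round(4) for p in[(435,117),(637,79),(631,186),(445,219)]])
```

```text
bottle base [0.55133361 0.4297955  0.        ] top [0.54855946 0.42573757 0.085     ]
blue tray [array([0.5901, 0.3824]), array([0.5631, 0.1473]), array([0.7006, 0.1334])]
bottle rel red: out 0.1392045719174576 side -0.06235922730916109
red w2 [array([ 0.5545, -0.3815]), array([ 0.5689, -0.1421]), array([ 0.7033, -0.1502]), array([ 0.6932, -0.3899])]
red w3 [array([ 0.7059, -0.1517]), array([ 0.6913, -0.3907]), array([ 0.5574, -0.3888]), array([ 0.5702, -0.1464])]
```

```bash
cat >> h.py <<'E'
def Rg(yaw,beta):
    return (Ro.from_euler('z',yaw,degrees=True)*Ro.from_euler('x',np.pi)*Ro.from_euler('y',beta,degrees=True)).as_matrix()
def gplan(G,yaw,beta,back=0.,step=.04,first='rot'):
    """grasp point G, flipped yaw deg, beta deg; back: distance back along tool z"""
    s=get_state();R=Ro.from_euler('xyz',s['ee_rot']).as_matrix();T=Rg(yaw,beta)
    pos=np.array(G)+T[:,2]*(.019-back)
    rv=Ro.from_matrix(R.T@T).as_rotvec()/np.pi
    d=pos-s['eef_pos']; F=T if first=='rot' else R
    dt=F.T@d/.5; n=int(max(1,np.ceil(np.linalg.norm(d)/step))); m=int(max(1,np.ceil(np.linalg.norm(rv)/.045)))
    print('now',s['eef_pos'].round(4),'target TCP',pos.round(4),'w',round(s['width'],4),'t',round(s['t'],2),'q',np.round(s['q'],2),'F',np.round(s['force'],1))
    print('rot total',rv.round(4),m,'rows of',(rv/m).round(4).tolist())
    print('trans(',first,'first) total',dt.round(4),n,'rows of',(dt/n).round(4).tolist())
E
python3 - <<'E'
from h import *
print(Rg(-139.7,28).round(3))
gplan([.4855,.2922,.035],-139.7,28,.12)
gplan([.4855,.2922,.035],-139.7,28,.12,first='tr')
s=get_state();R=Ro.from_euler('xyz',s['ee_rot']).as_matrix()
print(Ro.from_matrix(R.T@Rg(-139.7,0)).as_rotvec()/np.pi, Ro.from_matrix(R.T@Rg(-60,0)).as_rotvec()/np.pi)
E
```

```text
[[-0.673 -0.647 -0.358]
 [-0.571  0.763 -0.304]
 [ 0.469  0.    -0.883]]
now [0.4803 0.1895 0.2493] target TCP [0.5217 0.3229 0.1242] w 0.0877 t 13.65 q [ 0.76  0.08 -0.3  -0.   -1.19  1.01] F [ 0.1 -0.5  0.5]
rot total [-0.2033  0.0523  0.818 ] 19 rows of [-0.0107, 0.0028, 0.0431]
trans( rot first) total [-0.3256  0.15    0.1104] 5 rows of [-0.0651, 0.03, 0.0221]
now [0.4803 0.1895 0.2493] target TCP [0.5217 0.3229 0.1242] w 0.0877 t 13.65 q [ 0.76  0.08 -0.3  -0.   -1.19  1.01] F [ 0.1 -0.5  0.5]
rot total [-0.2033  0.0523  0.818 ] 19 rows of [-0.0107, 0.0028, 0.0431]
trans( tr first) total [ 0.1344 -0.2452  0.25  ] 5 rows of [0.0269, -0.049, 0.05]
[ 6.21358820e-04 -1.24426283e-04  8.39723728e-01] [4.36532623e-04 2.37278060e-04 3.96946071e-01]
```

```bash
python3 -m inch '[[[0,0,0,-0.0107,0.0028,0.0431,0],[0,0,0,-0.0107,0.0028,0.0431,0],[0,0,0,-0.0107,0.0028,0.0431,0],[0,0,0,-0.0107,0.0028,0.0431,0],[0,0,0,-0.0107,0.0028,0.0431,0],[0,0,0,-0.0107,0.0028,0.0431,0],[0,0,0,-0.0107,0.0028,0.0431,0],[0,0,0,-0.0107,0.0028,0.0431,0],[0,0,0,-0.0107,0.0028,0.0431,0],[0,0,0,-0.0107,0.0028,0.0431,0],[0,0,0,-0.0107,0.0028,0.0431,0],[0,0,0,-0.0107,0.0028,0.0431,0],[0,0,0,-0.0107,0.0028,0.0431,0],[0,0,0,-0.0107,0.0028,0.0431,0],[0,0,0,-0.0107,0.0028,0.0431,0],[0,0,0,-0.0107,0.0028,0.0431,0],[0,0,0,-0.0107,0.0028,0.0431,0],[0,0,0,-0.0107,0.0028,0.0431,0],[0,0,0,-0.0107,0.0028,0.0431,0],[0,0,0,0,0,0,0]]]'
python3 - <<'E'
from h import *
gplan([.4855,.2922,.035],-139.7,28,.12)
E
```

```text
t: 15.65
eef_pos: [0.481, 0.1893, 0.2493]
ee_rot: [-3.139, -0.489, -2.446]
force: [-0.4, 0.5, 0.7]
width: 0.0877
now [0.481  0.1893 0.2493] target TCP [0.5217 0.3229 0.1242] w 0.0877 t 15.65 q [ 0.74  0.39  0.02 -0.02 -1.69 -1.61] F [-0.4  0.5  0.7]
rot total [ 0.0005  0.     -0.0022] 1 rows of [0.0005, 0.0, -0.0022]
trans( rot first) total [-0.3247  0.1511  0.1108] 5 rows of [-0.0649, 0.0302, 0.0222]
```

```bash
python3 -m inch '[[[-0.054,0.0252,0.0185,0,0,0,0],[-0.054,0.0252,0.0185,0,0,0,0],[-0.054,0.0252,0.0185,0,0,0,0],[-0.054,0.0252,0.0185,0,0,0,0],[-0.054,0.0252,0.0185,0,0,0,0],[-0.054,0.0252,0.0185,0,0,0,0],[0,0,0,0,0,0,0],[0,0,0,0,0,0,0]]]'
python3 - <<'E'
from h import *
import pickle
c=camera_info('wrist');im=grab_frame('wrist');cv2.imwrite('pics/w6.png',im)
pickle.dump(c,open('w6.pkl','wb'))
gplan([.4855,.2922,.035],-139.7,28,.0)
E
```

```text
t: 16.45
eef_pos: [0.5216, 0.3226, 0.1242]
ee_rot: [-3.14, -0.489, -2.44]
force: [-0.2, -1.0, 0.6]
width: 0.0877
now [0.5219 0.3224 0.1252] target TCP [0.4787 0.2864 0.0182] w 0.0872 t 16.5 q [ 0.83  0.64  0.16 -0.06 -1.58 -1.69] F [-0.6 -0.1  1.1]
rot total [-0.0002  0.0003 -0.0009] 1 rows of [-0.0002, 0.0003, -0.0009]
trans( rot first) total [-0.0012  0.0011  0.2417] 4 rows of [-0.0003, 0.0003, 0.0604]
```

View pics/w6.png

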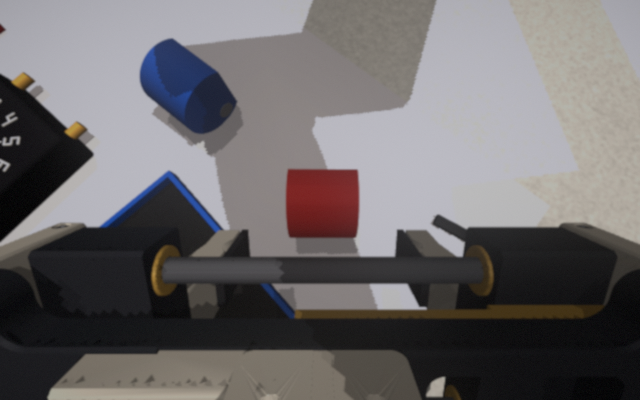

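```bash
python3 -m inch '[[[0,0,0.06,0,0,0,0],[0,0,0.06,0,0,0,0],[0,0,0.06,0,0,0,0],[0,0,0.04,0,0,0,0],[0,0,0.0217,0,0,0,0],[0,0,0,0,0,0,0],[0,0,0,0,0,0,0.6],[0,0,0,0,0,0,0.6],[0,0,0,0,0,0,0.6],[0,0,0,0,0,0,0.6],[0,0,0,0,0,0,0.6]]]' 45
python3 - <<'E'
from h import *
st()
cv2.imwrite('pics/w7.png',grab_frame('wrist'))
E
```

```text
t: 17.6
eef_pos: [0.4792, 0.2863, 0.0187]
ee_rot: [-3.139, -0.487, -2.445]
force: [-0.1, 0.9, 4.0]
width: 0.0599
t 17.6 [0.4792 0.2863 0.0187] [-3.1387 -0.4865 -2.445 ] w 0.0599 F [-0.1  0.9  4. ] M [ 1.14 -0.7  -0.14] q [ 0.84  0.67 -0.07 -0.07 -1.32 -1.68]
```

View pics/w7.png

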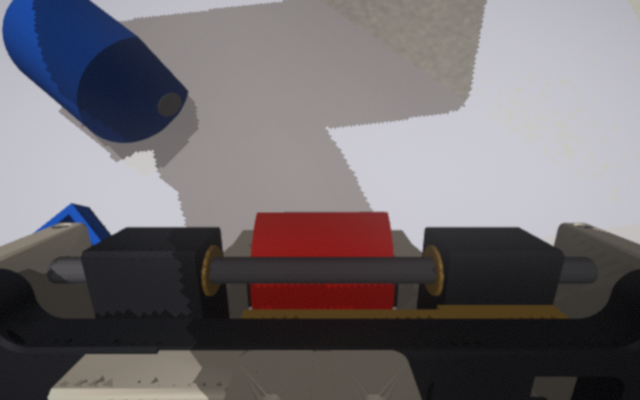

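```bash
python3 -m inch '[[[0.02,0,-0.038,0,0,0,0.6],[0.03,0,-0.057,0,0,0,0.6],[0.03,0,-0.057,0,0,0,0.6],[0.025,0,-0.047,0,0,0,0.6],[0,0,0,0,0,0,0.6]]]' 45
python3 - <<'E'
from h import *
gplan([.60,-.20,.16],-183.6,-20,0,first='tr')
E
```

```text
t: 18.15
eef_pos: [0.4805, 0.2876, 0.1341]
ee_rot: [-3.139, -0.481, -2.445]
force: [0.9, 0.6, -3.0]
width: 0.0597
now [0.4805 0.2876 0.1341] target TCP [ 0.6065 -0.2004  0.1421] w 0.0597 t 18.15 q [ 0.84  0.55  0.02 -0.06 -1.52 -1.7 ] F [ 0.9  0.6 -3. ]
rot total [-0.0172 -0.2507  0.2484] 8 rows of [-0.0021, -0.0313, 0.0311]
trans( tr first) total [ 0.3915 -0.9097  0.1887] 13 rows of [0.0301, -0.07, 0.0145]
```

```bash
python3 -m inch '[[[0.0301,-0.07,0.0145,0,0,0,0.6],[0.0301,-0.07,0.0145,0,0,0,0.6],[0.0301,-0.07,0.0145,0,0,0,0.6],[0.0301,-0.07,0.0145,0,0,0,0.6],[0.0301,-0.07,0.0145,0,0,0,0.6],[0.0301,-0.07,0.0145,0,0,0,0.6],[0.0301,-0.07,0.0145,0,0,0,0.6],[0.0301,-0.07,0.0145,0,0,0,0.6],[0.0301,-0.07,0.0145,0,0,0,0.6],[0.0301,-0.07,0.0145,0,0,0,0.6],[0.0301,-0.07,0.0145,0,0,0,0.6],[0.0301,-0.07,0.0145,0,0,0,0.6],[0.0301,-0.07,0.0145,0,0,0,0.6],[0,0,0,0,0,0,0.6]]]' 45
python3 - <<'E'
from h import *
st()
E
python3 -m inch '[[[0,0,0,-0.0021,-0.0313,0.0311,0.6],[0,0,0,-0.0021,-0.0313,0.0311,0.6],[0,0,0,-0.0021,-0.0313,0.0311,0.6],[0,0,0,-0.0021,-0.0313,0.0311,0.6],[0,0,0,-0.0021,-0.0313,0.0311,0.6],[0,0,0,-0.0021,-0.0313,0.0311,0.6],[0,0,0,-0.0021,-0.0313,0.0311,0.6],[0,0,0,-0.0021,-0.0313,0.0311,0.6],[0,0,0,0,0,0,0.6],[0,0,0,0,0,0,0.6]]]' 45
python3 - <<'E'
from h import *
gplan([.64,-.268,.10],-183.6,-32,0)
E
```

```text
t: 19.55
eef_pos: [0.604, -0.2057, 0.1384]
ee_rot: [-3.14, -0.489, -2.449]
force: [0.3, -0.1, -3.4]
width: 0.0596
t 19.55 [ 0.604  -0.2057  0.1384] [-3.1403 -0.4891 -2.4489] w 0.0596 F [ 0.3 -0.1 -3.4] M [ 1.41 -1.47 -0.06] q [ 0.13  0.56 -0.08  0.26 -1.36 -1.12]
t: 20.55
eef_pos: [0.6035, -0.2016, 0.1396]
ee_rot: [-3.135, 0.342, 3.081]
force: [0.4, -0.7, -2.9]
width: 0.0599
now [ 0.6035 -0.2016  0.1396] target TCP [ 0.65   -0.2686  0.0839] w 0.0599 t 20.55 q [ 0.    0.2  -0.51  0.05 -0.52 -1.68] F [ 0.4 -0.7 -2.9]
rot total [-0.0019 -0.0691  0.0007] 2 rows of [-0.001, -0.0345, 0.0004]
trans( rot first) total [-0.0269 -0.128   0.1481] 3 rows of [-0.009, -0.0427, 0.0494]
```

```bash
python3 -m inch '[[[-0.0067,-0.032,0.037,0,0,0,0.6],[-0.0067,-0.032,0.037,0,0,0,0.6],[-0.0067,-0.032,0.037,0,0,0,0.6],[-0.0067,-0.032,0.037,0,0,0,0.6],[0,0,0,0,-0.023,0,0.6],[0,0,0,0,-0.023,0,0.6],[0,0,0,0,-0.023,0,0.6],[0,0,0,0,0,0,0.6],[0,0,0,0,0,0,0.6]]]' 45
python3 - <<'E'
from h import *
import pickle
gplan([.64,-.268,.0385],-183.6,-32,0)
c=camera_info('wrist');im=grab_frame('wrist');cv2.imwrite('pics/w8.png',im)
pickle.dump(c,open('w8.pkl','wb'))
cv2.imwrite('pics/s8.png',grab_frame('scene'));
crop(cv2.imread('pics/s8.png'),160,100,360,250,4,'pics/s8c.png')
E
```

```text
t: 21.45
eef_pos: [0.639, -0.2683, 0.0752]
ee_rot: [-3.134, 0.559, 3.082]
force: [0.9, -0.4, -2.8]
width: 0.0602
now [ 0.639  -0.2683  0.0752] target TCP [ 0.65   -0.2686  0.0224] w 0.0602 t 21.45 q [-0.15  0.33 -0.51 -0.22 -0.18 -1.28] F [ 0.9 -0.4 -2.8]
rot total [-0.0017  0.      0.001 ] 1 rows of [-0.0017, 0.0, 0.001]
trans( rot first) total [0.0372 0.0006 0.1012] 2 rows of [0.0186, 0.0003, 0.0506]
```

View pics/w8.png

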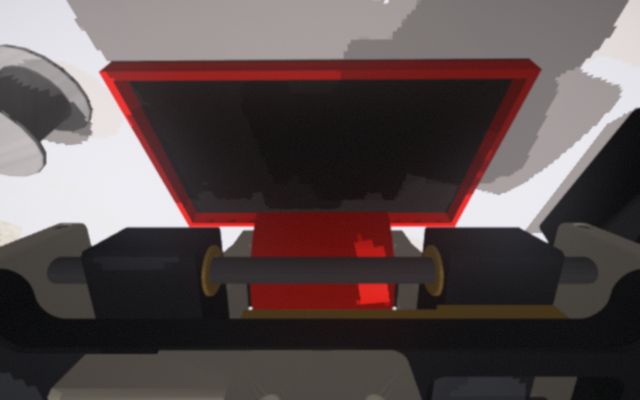

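View pics/s8c.png

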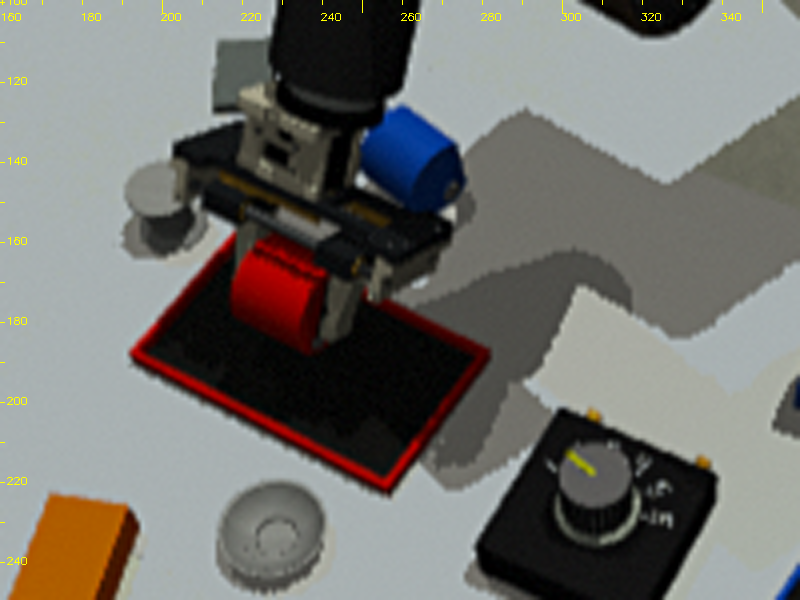

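```bash
python3 -m inch '[[[0.0037,0,0.0101,0,0,0,0.6],[0.0037,0,0.0101,0,0,0,0.6],[0.0037,0,0.0101,0,0,0,0.6],[0.0037,0,0.0101,0,0,0,0.6],[0.0037,0,0.0101,0,0,0,0.6],[0,0,0,0,0,0,0.6]]]' 45
python3 - <<'E'
from h import *
gplan([.64,-.268,.0385],-183.6,-32,0)
print(get_state()['qd'].round(2))
E
```

```text
t: 22.15
eef_pos: [0.6435, -0.2689, 0.048]
ee_rot: [-3.135, 0.559, 3.081]
force: [0.1, 0.5, -3.3]
width: 0.0603
now [ 0.6435 -0.2689  0.048 ] target TCP [ 0.65   -0.2686  0.0224] w 0.0603 t 22.15 q [-0.15  0.38 -0.5  -0.29 -0.15 -1.21] F [ 0.1  0.5 -3.3]
rot total [-0.0018  0.0003  0.0005] 1 rows of [-0.0018, 0.0003, 0.0005]
trans( rot first) total [0.016  0.0013 0.0504] 1 rows of [0.016, 0.0013, 0.0504]
[ 0.   -0.01 -0.    0.02 -0.   -0.02]
```

```bash
python3 -m inch '[[[0.0032,0,0.0101,0,0,0,0.6],[0.0032,0,0.0101,0,0,0,0.6],[0.0032,0,0.0101,0,0,0,0.6],[0.0032,0,0.0101,0,0,0,0.6],[0.0032,0,0.0101,0,0,0,0.6],[0,0,0,0,0,0,0.6]]]' 45
python3 - <<'E'
from h import *
gplan([.64,-.268,.0385],-183.6,-32,0)
cv2.imwrite('pics/s9.png',grab_frame('scene'));
crop(cv2.imread('pics/s9.png'),180,120,300,240,5,'pics/s9c.png')
E
```

```text
t: 22.75
eef_pos: [0.6502, -0.2694, 0.0225]
ee_rot: [-3.135, 0.56, 3.081]
force: [0.2, 0.2, -2.1]
width: 0.0599
now [ 0.6502 -0.2694  0.0225] target TCP [ 0.65   -0.2686  0.0224] w 0.0599 t 22.75 q [-0.16  0.42 -0.47 -0.37 -0.13 -1.12] F [ 0.2  0.2 -2.1]
rot total [-0.0018  0.0004  0.0005] 1 rows of [-0.0018, 0.0004, 0.0005]
trans( rot first) total [ 0.0005  0.0016 -0.    ] 1 rows of [0.0005, 0.0016, -0.0]
```

View pics/s9c.png

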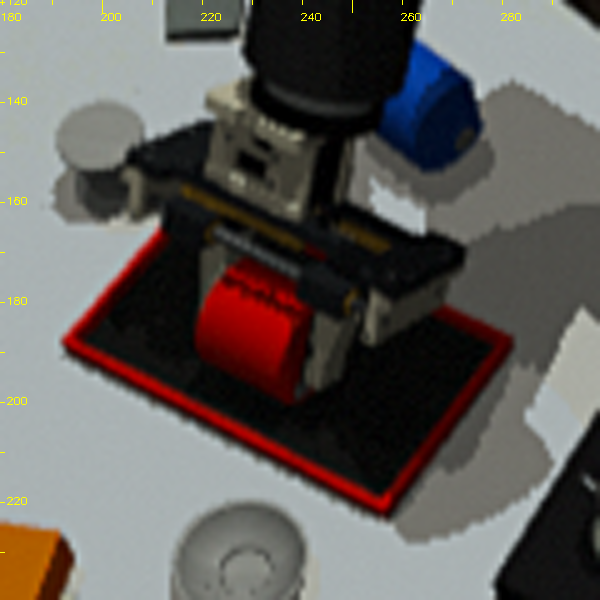

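```bash
python3 -m inch '[[[0.0021,0,0.0034,0,0,0,0.6],[0,0,0,0,0,0,0.6],[0,0,0,0,0,0,0.18],[0,0,0,0,0,0,0.18],[0,0,0,0,0,0,0.18],[0,0,0,0,0,0,0.18],[0,0,0,0,0,0,0.18]]]' 45
python3 - <<'E'
from h import *
st()
cv2.imwrite('pics/s10.png',grab_frame('scene'));
crop(cv2.imread('pics/s10.png'),180,120,300,240,5,'pics/s10c.png')
E
```

```text
t: 23.5
eef_pos: [0.6506, -0.2695, 0.0219]
ee_rot: [-3.134, 0.561, 3.081]
force: [-0.3, -0.7, -0.3]
width: 0.072
t 23.5 [ 0.6506 -0.2695  0.0219] [-3.1344  0.5614  3.081 ] w 0.072 F [-0.3 -0.7 -0.3] M [0.14 1.8  0.05] q [-0.16  0.43 -0.47 -0.38 -0.13 -1.11]
```

View pics/s10c.png

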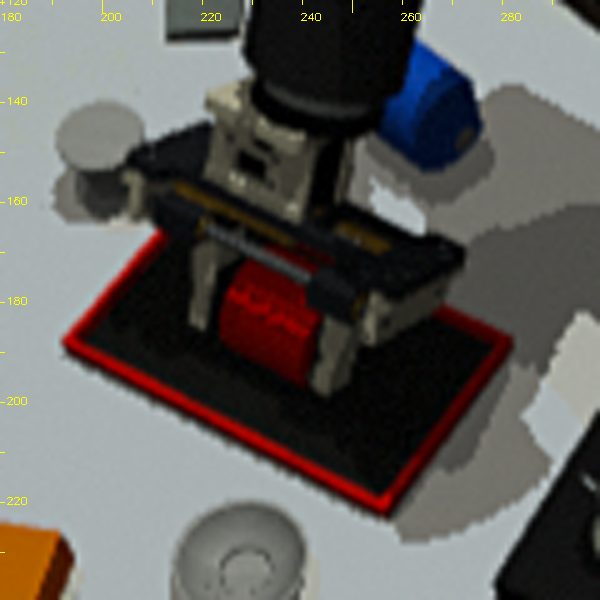

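```bash
python3 -m inch '[[[0,0,-0.03,0,0,0,0.18],[0,0,-0.04,0,0,0,0.18],[0,0,-0.05,0,0,0,0],[0,0,-0.06,0,0,0,0],[0,0,-0.06,0,0,0,0],[0,0,0,0,0,0,0]]]'
python3 - <<'E'
from h import *
import pickle
st()
c=camera_info('wrist');im=grab_frame('wrist');cv2.imwrite('pics/w11.png',im)
pickle.dump(c,open('w11.pkl','wb'))
cv2.imwrite('pics/s11.png',grab_frame('scene'));
crop(cv2.imread('pics/s11.png'),180,100,320,230,5,'pics/s11c.png')
E
```

```text
t: 24.15
eef_pos: [0.5866, -0.265, 0.1272]
ee_rot: [-3.133, 0.566, 3.082]
force: [0.7, -0.1, 0.3]
width: 0.0875
t 24.15 [ 0.5866 -0.265   0.1272] [-3.1334  0.5659  3.0819] w 0.0875 F [ 0.7 -0.1  0.3] M [ 0.12  1.67 -0.04] q [-0.15  0.18 -0.59 -0.17 -0.24 -1.33]
```

View pics/w11.png

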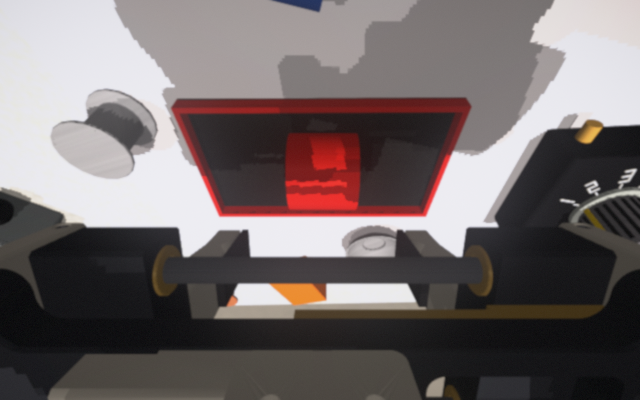

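View pics/s11c.png

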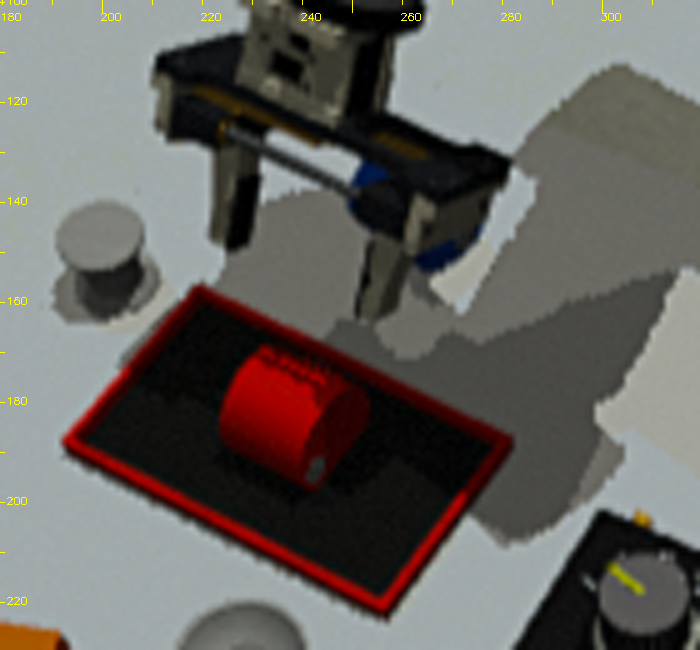

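Run:
```python
from h import *
print(px2w('top',417,232,.05))
gplan([.53,-.27,.24],-180,0,0)
```

```text
[ 0.45235703 -0.28146055  0.05      ]
now [ 0.5869 -0.2648  0.1243] target TCP [ 0.53  -0.27   0.221] w 0.0875 t 24.25 q [-0.15  0.18 -0.59 -0.17 -0.24 -1.33] F [-0.1  0.1  0.4]
rot total [-0.0077  0.1791 -0.0194] 5 rows of [-0.0015, 0.0358, -0.0039]
trans( rot first) total [ 0.1138 -0.0104 -0.1933] 3 rows of [0.0379, -0.0035, -0.0644]
```

```bash
python3 -m inch '[[[0,0,0,-0.0015,0.0298,-0.0032,0],[0,0,0,-0.0015,0.0298,-0.0032,0],[0,0,0,-0.0015,0.0298,-0.0032,0],[0,0,0,-0.0015,0.0298,-0.0032,0],[0,0,0,-0.0015,0.0298,-0.0032,0],[0,0,0,-0.0015,0.0298,-0.0032,0],[0.0284,-0.0026,-0.0483,0,0,0,0],[0.0284,-0.0026,-0.0483,0,0,0,0],[0.0284,-0.0026,-0.0483,0,0,0,0],[0.0284,-0.0026,-0.0483,0,0,0,0],[0,0,0,0,0,0,0],[0,0,0,0,0,0,0]]]'
python3 - <<'E'
from h import *
import pickle
st()
c=camera_info('wrist');im=grab_frame('wrist');cv2.imwrite('pics/w12.png',im)
pickle.dump(c,open('w12.pkl','wb'))
E
```

```text
t: 25.45
eef_pos: [0.5304, -0.2703, 0.2192]
ee_rot: [3.137, -0.001, -3.141]
force: [-0.4, 0.5, -0.0]
width: 0.0874
t 25.45 [ 0.5304 -0.2703  0.2192] [ 3.1365e+00 -9.0000e-04 -3.1413e+00] w 0.0874 F [-0.4  0.5 -0. ] M [ 0.02  0.   -0.  ] q [-0.15  0.24 -0.18 -0.01 -1.16 -1.42]
```

View pics/w12.png

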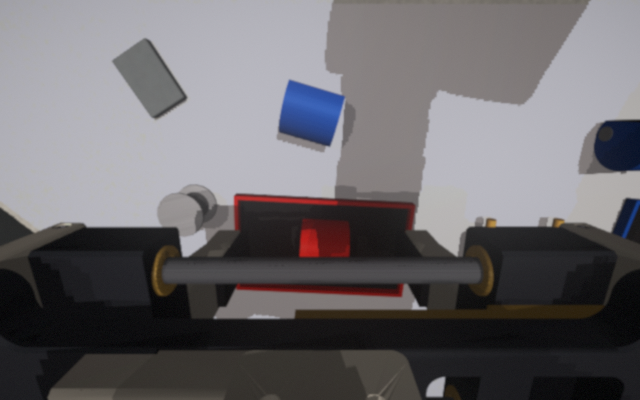

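Run:
```python
from h import *
im=cv2.imread('pics/w12.png');crop(im,250,60,370,170,6.5,'pics/w12c.png')
```

```text
(no output)
```

View pics/w12c.png

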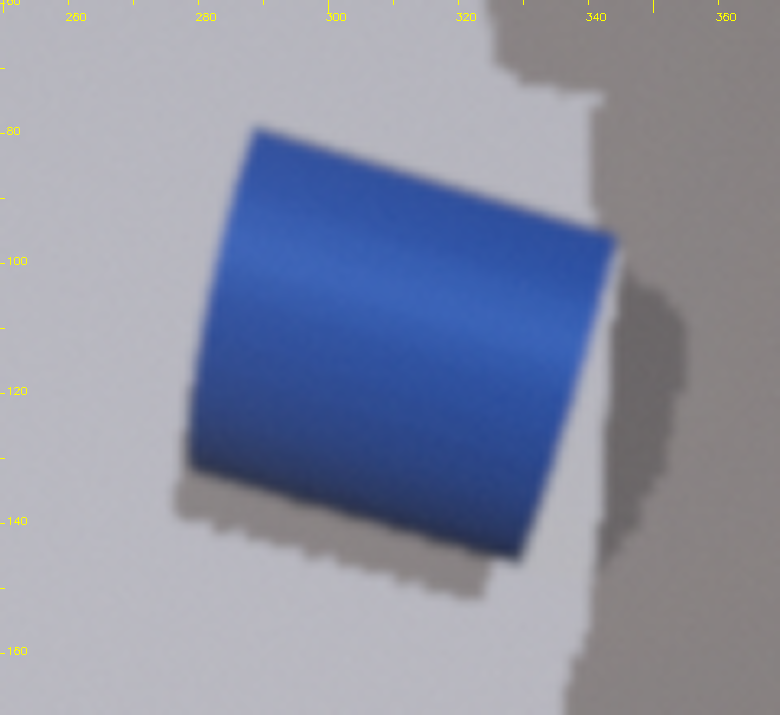

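Run:
```python
from former import *
import pickle
c=pickle.load(open('w12.pkl','rb'))
report(c,'blue_b',(288.5,79.5),(344,96.3),(279,132),(329,146))
for p in[(115,62),(146,40),(186,98),(156,117)]: print('batt',px2w('wrist',*p,.012,c)[:2].round(3))
print('spool',px2w('wrist',183,214,.05,c).round(3),px2w('wrist',195,200,0,c).round(3))
```

```text
blue_b L 0.0595 ax ang 74.2 centre [ 0.449  -0.2816] d ang 164.2
[[278.3, 134.0], [328.2, 148.3]]
[[293.1, 71.0], [345.7, 87.1]]
meas far (279, 132) (329, 146)
batt [ 0.394 -0.51 ]
batt [ 0.371 -0.471]
batt [ 0.433 -0.433]
batt [ 0.455 -0.472]
spool [ 0.568 -0.436  0.05 ] [ 0.564 -0.443  0.   ]
```

Run:
```python
from h import *
gplan([.448,-.2814,.035],164.2,50,.12)
```

```text
now [ 0.5301 -0.2701  0.2185] target TCP [ 0.5224 -0.3025  0.0999] w 0.0876 t 25.5 q [-0.15  0.24 -0.18 -0.01 -1.16 -1.42] F [ 0.3  0.6 -0.3]
rot total [-0.0369  0.275   0.0829] 7 rows of [-0.0053, 0.0393, 0.0118]
trans( rot first) total [-0.1834 -0.0664  0.1502] 4 rows of [-0.0459, -0.0166, 0.0376]
```

```bash
python3 -m inch '[[[0,0,0,-0.0053,0.0393,0.0118,0],[0,0,0,-0.0053,0.0393,0.0118,0],[0,0,0,-0.0053,0.0393,0.0118,0],[0,0,0,-0.0053,0.0393,0.0118,0],[0,0,0,-0.0053,0.0393,0.0118,0],[0,0,0,-0.0053,0.0393,0.0118,0],[0,0,0,-0.0053,0.0393,0.0118,0],[0,0,0,0,0,0,0],[-0.0459,-0.0166,0.0376,0,0,0,0],[-0.0459,-0.0166,0.0376,0,0,0,0],[-0.0459,-0.0166,0.0376,0,0,0,0],[-0.0459,-0.0166,0.0376,0,0,0,0],[0,0,0,0,0,0,0],[0,0,0,0,0,0,0]]]'
python3 - <<'E'
from h import *
import pickle
gplan([.448,-.2814,.035],164.2,50,0)
c=camera_info('wrist');im=grab_frame('wrist');cv2.imwrite('pics/w13.png',im)
pickle.dump(c,open('w13.pkl','wb'))
E
```

```text
t: 26.9
eef_pos: [0.5224, -0.3027, 0.1012]
ee_rot: [3.141, -0.872, 2.867]
force: [0.8, 0.9, 0.8]
width: 0.0878
now [ 0.5224 -0.3027  0.1012] target TCP [ 0.434  -0.2774  0.0228] w 0.0878 t 26.9 q [-0.23  0.89  0.37 -0.04 -1.93 -1.62] F [0.8 0.9 0.8]
rot total [-0.0002  0.0001  0.0003] 1 rows of [-0.0002, 0.0001, 0.0003]
trans( rot first) total [-0.0019  0.0004  0.2417] 4 rows of [-0.0005, 0.0001, 0.0604]
```

View pics/w13.png

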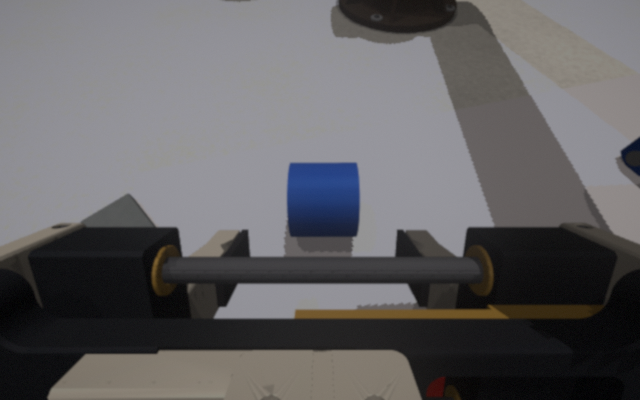

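```bash
python3 -m inch '[[[0,0,0.06,0,0,0,0],[0,0,0.06,0,0,0,0],[0,0,0.06,0,0,0,0],[0,0,0.04,0,0,0,0],[-0.0019,0,0.0217,0,0,0,0],[0,0,0,0,0,0,0],[0,0,0,0,0,0,0.6],[0,0,0,0,0,0,0.6],[0,0,0,0,0,0,0.6],[0,0,0,0,0,0,0.6],[0,0,0,0,0,0,0.6]]]' 45
python3 - <<'E'
from h import *
st()
R=Ro.from_euler('xyz',get_state()['ee_rot']).as_matrix();print((R.T@[0,0,.12]/.5).round(4))
E
```

```text
t: 28.05
eef_pos: [0.4345, -0.2778, 0.0228]
ee_rot: [3.141, -0.871, 2.867]
force: [1.8, 1.5, 2.1]
width: 0.0596
t 28.05 [ 0.4345 -0.2778  0.0228] [ 3.1407 -0.8711  2.8673] w 0.0596 F [1.8 1.5 2.1] M [-0.34 -2.36 -0.26] q [-0.22  0.84  0.06 -0.04 -1.66 -1.61]
[ 1.836e-01  1.000e-04 -1.545e-01]
```

```bash
python3 -m inch '[[[0.025,0,-0.021,0,0,0,0.6],[0.04,0,-0.0335,0,0,0,0.6],[0.04,0,-0.0335,0,0,0,0.6],[0.04,0,-0.0335,0,0,0,0.6],[0.0386,0,-0.033,0,0,0,0.6],[0,0,0,0,0,0,0.6]]]' 45
python3 - <<'E'
from h import *
st()
cv2.imwrite('pics/w14.png',grab_frame('wrist'))
gplan([.60,.18,.16],173.7,-15,0,first='tr')
E
```

```text
t: 28.65
eef_pos: [0.4356, -0.2787, 0.1464]
ee_rot: [-3.141, -0.865, 2.867]
force: [0.6, 0.3, -4.3]
width: 0.06
t 28.65 [ 0.4356 -0.2787  0.1464] [-3.1413 -0.8647  2.8669] w 0.06 F [ 0.6  0.3 -4.3] M [-0.97 -3.45  0.04] q [-0.22  0.71  0.12 -0.04 -1.85 -1.62]
now [ 0.435  -0.2781  0.1445] target TCP [0.6049 0.1795 0.1416] w 0.06 t 28.7 q [-0.22  0.71  0.12 -0.04 -1.85 -1.62] F [ 0.2 -0.5 -5. ]
rot total [ 0.0167 -0.3584 -0.0529] 9 rows of [0.0019, -0.0398, -0.0059]
trans( tr first) total [-0.0554  0.973  -0.0558] 13 rows of [-0.0043, 0.0748, -0.0043]
```

View pics/w14.png

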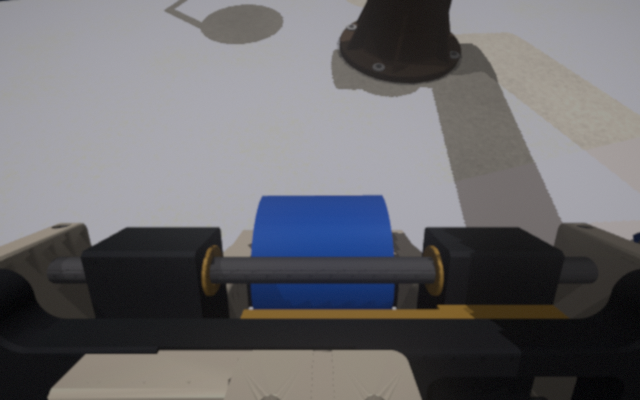

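```bash
python3 -m inch '[[[-0.0043,0.0748,-0.0043,0,0,0,0.6],[-0.0043,0.0748,-0.0043,0,0,0,0.6],[-0.0043,0.0748,-0.0043,0,0,0,0.6],[-0.0043,0.0748,-0.0043,0,0,0,0.6],[-0.0043,0.0748,-0.0043,0,0,0,0.6],[-0.0043,0.0748,-0.0043,0,0,0,0.6],[-0.0043,0.0748,-0.0043,0,0,0,0.6],[-0.0043,0.0748,-0.0043,0,0,0,0.6],[-0.0043,0.0748,-0.0043,0,0,0,0.6],[-0.0043,0.0748,-0.0043,0,0,0,0.6],[-0.0043,0.0748,-0.0043,0,0,0,0.6],[-0.0043,0.0748,-0.0043,0,0,0,0.6],[-0.0043,0.0748,-0.0043,0,0,0,0.6],[0,0,0,0,0,0,0.6]]]' 45
python3 - <<'E'
from h import *
st()
gplan([.643,.2083,.11],173.7,-15,0,first='tr')
E
```

```text
t: 30.1
eef_pos: [0.604, 0.1843, 0.1372]
ee_rot: [3.14, -0.873, 2.871]
force: [-0.4, -0.3, -4.1]
width: 0.0602
t 30.1 [0.604  0.1843 0.1372] [ 3.1399 -0.8734  2.8711] w 0.0602 F [-0.4 -0.3 -4.1] M [-0.98 -3.44  0.04] q [ 0.31  0.85  0.57 -0.49 -2.02 -2.2 ]
now [0.604  0.1843 0.1372] target TCP [0.6479 0.2078 0.0916] w 0.0602 t 30.1 q [ 0.31  0.85  0.57 -0.49 -2.02 -2.2 ] F [-0.4 -0.3 -4.1]
rot total [ 0.0167 -0.3605 -0.0517] 9 rows of [0.0019, -0.0401, -0.0057]
trans( tr first) total [-0.1161  0.0686  0.0033] 2 rows of [-0.0581, 0.0343, 0.0016]
```

```bash
python3 -m inch '[[[0,0,0,0.0017,-0.0361,-0.0052,0.6],[0,0,0,0.0017,-0.0361,-0.0052,0.6],[0,0,0,0.0017,-0.0361,-0.0052,0.6],[0,0,0,0.0017,-0.0361,-0.0052,0.6],[0,0,0,0.0017,-0.0361,-0.0052,0.6],[0,0,0,0.0017,-0.0361,-0.0052,0.6],[0,0,0,0.0017,-0.0361,-0.0052,0.6],[0,0,0,0.0017,-0.0361,-0.0052,0.6],[0,0,0,0.0017,-0.0361,-0.0052,0.6],[0,0,0,0.0017,-0.0361,-0.0052,0.6],[0,0,0,0,0,0,0.6],[0,0,0,0,0,0,0.6]]]' 45
python3 - <<'E'
from h import *
st()
gplan([.643,.2083,.08],173.7,-30,0,first='tr')
E
```

```text
t: 31.3
eef_pos: [0.6013, 0.1777, 0.1377]
ee_rot: [-3.136, 0.262, 3.032]
force: [1.1, 1.1, -3.4]
width: 0.0596
t 31.3 [0.6013 0.1777 0.1377] [-3.1362  0.2617  3.0317] w 0.0596 F [ 1.1  1.1 -3.4] M [0.24 0.97 0.04] q [ 0.7   0.23 -0.55  0.33 -0.64 -2.64]
now [0.6013 0.1777 0.1377] target TCP [0.6524 0.2073 0.0635] w 0.0596 t 31.3 q [ 0.7   0.23 -0.55  0.33 -0.64 -2.64] F [ 1.1  1.1 -3.4]
rot total [-0.0017 -0.0834  0.0002] 2 rows of [-0.0008, -0.0417, 0.0001]
trans( tr first) total [-0.0536  0.0708  0.1675] 3 rows of [-0.0179, 0.0236, 0.0558]
```

Run:
```python
from h import *
gplan([.645,.2083,.08],186,-25,0,first='tr')
```

```text
now [0.6013 0.1777 0.1377] target TCP [0.653  0.2091 0.0628] w 0.0596 t 31.3 q [ 0.7   0.23 -0.55  0.33 -0.64 -2.64] F [ 1.1  1.1 -3.4]
rot total [-0.0251 -0.0556 -0.0641] 2 rows of [-0.0125, -0.0278, -0.0321]
trans( tr first) total [-0.0538  0.0747  0.1692] 3 rows of [-0.0179, 0.0249, 0.0564]
```

```bash
python3 -m inch '[[[0,0,0,-0.0063,-0.0139,-0.016,0.6],[0,0,0,-0.0063,-0.0139,-0.016,0.6],[0,0,0,-0.0063,-0.0139,-0.016,0.6],[0,0,0,-0.0063,-0.0139,-0.016,0.6],[0,0,0,0,0,0,0.6]]]' 45
python3 - <<'E'
from h import *
gplan([.645,.2083,.08],186,-25,0)
E
```

```text
t: 31.8
eef_pos: [0.6049, 0.1775, 0.1394]
ee_rot: [-3.141, 0.438, -3.041]
force: [0.9, -1.9, -4.4]
width: 0.0601
now [0.6049 0.1775 0.1394] target TCP [0.653  0.2091 0.0628] w 0.0601 t 31.8 q [ 0.61  0.14 -0.86  0.88 -0.27 -2.9 ] F [ 0.9 -1.9 -4.4]
rot total [-0.0008  0.0005 -0.0013] 1 rows of [-0.0008, 0.0005, -0.0013]
trans( rot first) total [-0.028   0.0528  0.1821] 3 rows of [-0.0093, 0.0176, 0.0607]
```

Run:
```python
from h import *
gplan([.648,.2074,.08],186,-15,0)
```

```text
now [0.6049 0.1775 0.1394] target TCP [0.6529 0.2079 0.0616] w 0.0601 t 31.8 q [ 0.61  0.14 -0.86  0.88 -0.27 -2.9 ] F [ 0.9 -1.9 -4.4]
rot total [-0.0007  0.056  -0.0014] 2 rows of [-0.0003, 0.028, -0.0007]
trans( rot first) total [-0.0582  0.0504  0.1765] 3 rows of [-0.0194, 0.0168, 0.0588]
```

```bash
python3 -m inch '[[[0,0,0,0,0.019,-0.0005,0.6],[0,0,0,0,0.019,-0.0005,0.6],[0,0,0,0,0.019,-0.0005,0.6],[-0.0145,0.0126,0.044,0,0,0,0.6],[-0.0145,0.0126,0.044,0,0,0,0.6],[-0.0145,0.0126,0.044,0,0,0,0.6],[-0.0145,0.0126,0.044,0,0,0,0.6],[0,0,0,0,0,0,0.6],[0,0,0,0,0,0,0.6]]]' 45
python3 - <<'E'
from h import *
gplan([.648,.2074,.037],186,-15,0)
cv2.imwrite('pics/w15.png',grab_frame('wrist'))
E
```

```text
t: 32.7
eef_pos: [0.6601, 0.2047, 0.0652]
ee_rot: [-3.137, 0.285, -3.046]
force: [-0.2, -0.2, -2.5]
width: 0.0595
now [0.6601 0.2047 0.0652] target TCP [0.6529 0.2079 0.0186] w 0.0595 t 32.7 q [ 0.65  0.38 -0.54  0.37 -0.43 -2.45] F [-0.2 -0.2 -2.5]
rot total [-0.0023  0.0074 -0.0027] 1 rows of [-0.0023, 0.0074, -0.0027]
trans( rot first) total [0.0373 0.0078 0.0863] 2 rows of [0.0187, 0.0039, 0.0432]
```

View pics/w15.png

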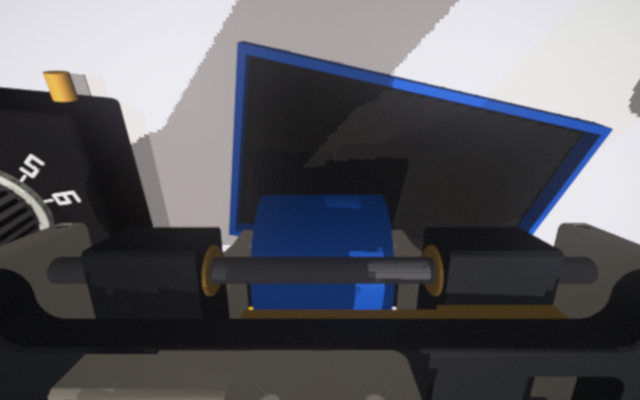

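```bash
python3 -m inch '[[[0.0047,0.001,0.0108,0,0,0,0.6],[0.0047,0.001,0.0108,0,0,0,0.6],[0.0047,0.001,0.0108,0,0,0,0.6],[0.0047,0.001,0.0108,0,0,0,0.6],[0.0047,0.001,0.0108,0,0,0,0.6],[0.0047,0.001,0.0108,0,0,0,0.6],[0.0047,0.001,0.0108,0,0,0,0.6],[0.0047,0.001,0.0108,0,0,0,0.6],[0,0,0,0,0,0,0.6],[0,0,0,0,0,0,0.6]]]' 45
python3 - <<'E'
from h import *
gplan([.648,.2074,.037],186,-15,0);st()
cv2.imwrite('pics/s16.png',grab_frame('scene'));
crop(cv2.imread('pics/s16.png'),320,180,460,310,5,'pics/s16c.png')
E
```

```text
t: 33.75
eef_pos: [0.6536, 0.2077, 0.0191]
ee_rot: [-3.136, 0.287, -3.044]
force: [0.6, 0.7, -3.2]
width: 0.0597
now [0.6536 0.2077 0.0191] target TCP [0.6529 0.2079 0.0186] w 0.0597 t 33.75 q [ 0.63  0.43 -0.66  0.57 -0.28 -2.64] F [ 0.6  0.7 -3.2]
rot total [-0.0023  0.0079 -0.0021] 1 rows of [-0.0023, 0.0079, -0.0021]
trans( rot first) total [0.0015 0.0007 0.0006] 1 rows of [0.0015, 0.0007, 0.0006]
t 33.75 [0.6536 0.2077 0.0191] [-3.1363  0.2867 -3.0438] w 0.0597 F [ 0.6  0.7 -3.2] M [-0.16  1.35 -0.03] q [ 0.63  0.43 -0.66  0.57 -0.28 -2.64]
```

View pics/s16c.png

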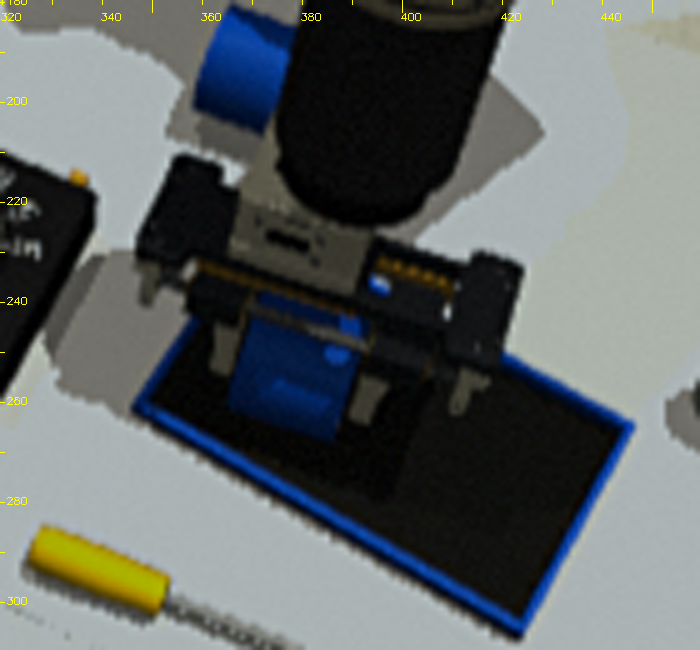

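```bash
python3 -m inch '[[[0.0011,0,0.0038,0,0,0,0.6],[0,0,0,0,0,0,0.6],[0,0,0,0,0,0,0.18],[0,0,0,0,0,0,0.18],[0,0,0,0,0,0,0.18],[0,0,0,0,0,0,0.18],[0,0,0,0,0,0,0.18],[0,0,-0.02,0,0,0,0.18],[0,0,-0.04,0,0,0,0.18],[0,0,-0.04,0,0,0,0.18],[0,0,-0.05,0,0,0,0],[0,0,-0.06,0,0,0,0],[0,0,0,0,0,0,0]]]'
python3 - <<'E'
from h import *
st()
cv2.imwrite('pics/w17.png',grab_frame('wrist'))
cv2.imwrite('pics/s17.png',grab_frame('scene'));
crop(cv2.imread('pics/s17.png'),320,160,460,310,5,'pics/s17c.png')
E
```

```text
t: 35.1
eef_pos: [0.6254, 0.2073, 0.1226]
ee_rot: [-3.14, 0.293, -3.044]
force: [1.6, 0.3, 0.6]
width: 0.0863
t 35.1 [0.6254 0.2073 0.1226] [-3.1402  0.2928 -3.0437] w 0.0863 F [1.6 0.3 0.6] M [0.03 0.9  0.05] q [ 0.7   0.27 -0.55  0.33 -0.54 -2.43]
```

View pics/s17c.png

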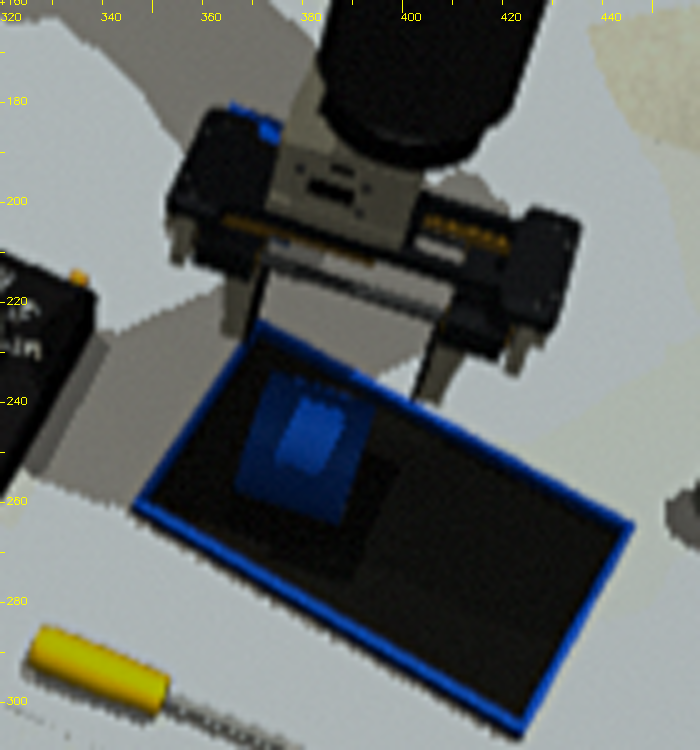

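View pics/w17.png

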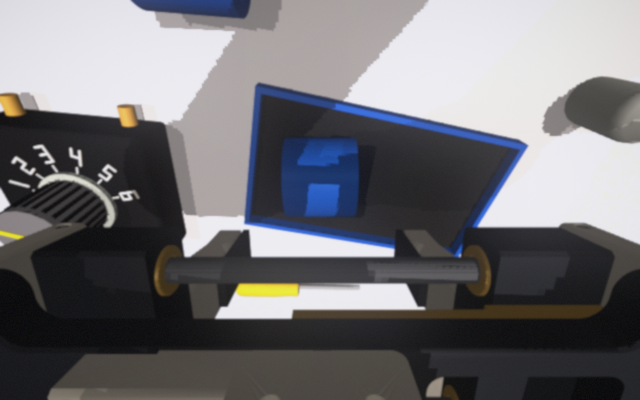

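Run:
```python
from h import *
gplan([.56,.15,.25],-175,0,0)
```

```text
now [0.6244 0.2061 0.1192] target TCP [0.56  0.15  0.231] w 0.0874 t 35.2 q [ 0.7   0.27 -0.55  0.33 -0.54 -2.44] F [ 0.   0.5 -0.6]
rot total [-0.0006  0.092   0.0031] 3 rows of [-0.0002, 0.0307, 0.001]
trans( rot first) total [ 0.138  -0.1006 -0.2237] 4 rows of [0.0345, -0.0251, -0.0559]
```

```bash
python3 -m inch '[[[0,0,0,0,0.0307,0.001,0],[0,0,0,0,0.0307,0.001,0],[0,0,0,0,0.0307,0.001,0],[0.0276,-0.0201,-0.0447,0,0,0,0],[0.0276,-0.0201,-0.0447,0,0,0,0],[0.0276,-0.0201,-0.0447,0,0,0,0],[0.0276,-0.0201,-0.0447,0,0,0,0],[0.0276,-0.0201,-0.0447,0,0,0,0],[0,0,0,0,0,0,0],[0,0,0,0,0,0,0]]]'
python3 - <<'E'
from h import *
import pickle
st()
c=camera_info('wrist');im=grab_frame('wrist');cv2.imwrite('pics/w18.png',im)
pickle.dump(c,open('w18.pkl','wb'))
E
```

```text
t: 36.2
eef_pos: [0.5599, 0.1496, 0.2297]
ee_rot: [-3.138, -0.002, -3.055]
force: [0.2, -0.1, 0.3]
width: 0.0875
t 36.2 [0.5599 0.1496 0.2297] [-3.1382e+00 -2.2000e-03 -3.0552e+00] w 0.0875 F [ 0.2 -0.1  0.3] M [ 0.05 -0.06  0.03] q [ 0.6   0.2  -0.2   0.   -1.17 -2.08]
```

View pics/w18.png

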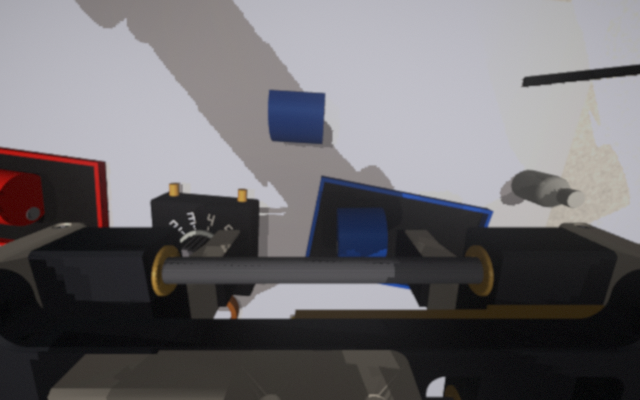

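Run:
```python
from h import *
im=cv2.imread('pics/w18.png');crop(im,250,75,410,255,4,'pics/w18c.png')
crop(im,0,130,130,255,5,'pics/w18r.png')
```

```text
(no output)
```

View pics/w18c.png

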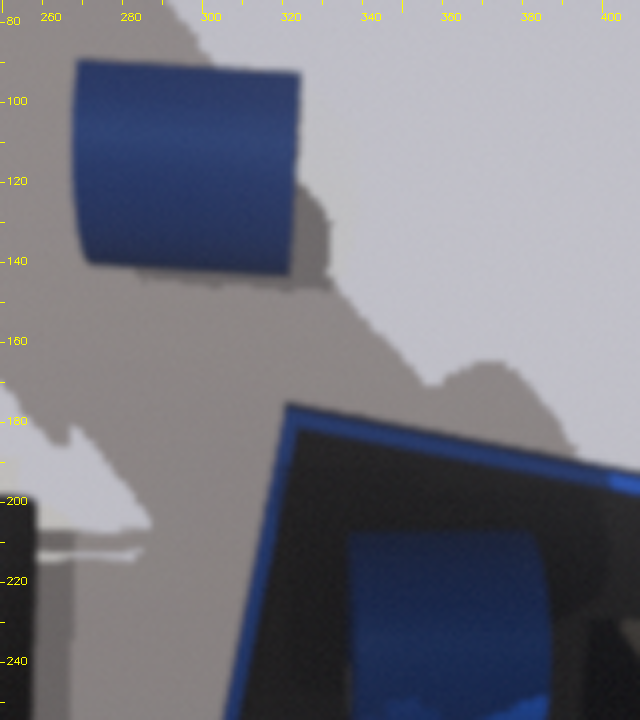

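View pics/w18r.png

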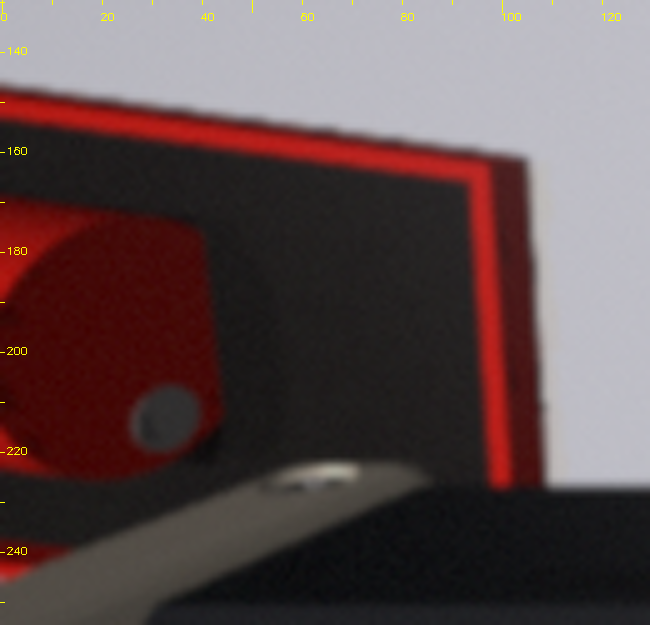

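Run:
```python
from former import *
import pickle
c=pickle.load(open('w18.pkl','rb'))
report(c,'blue_a',(268.8,89.8),(324.3,93),(271.5,140.5),(321.5,143.5))
```

```text
blue_a L 0.0595 ax ang 91.8 centre [0.4844 0.1138] d ang -178.2
[[271.9, 142.9], [321.7, 145.7]]
[[272.2, 80.8], [325.0, 83.8]]
meas far (271.5, 140.5) (321.5, 143.5)
```

Run:
```python
from h import *
import pickle
c=pickle.load(open('w18.pkl','rb'))
print('blue_b L/R edge',px2w('wrist',337.5,225,.055,c),px2w('wrist',386.5,232,.055,c))
gplan([.4834,.1138,.035],181.8,50,.12)
```

```text
blue_b L/R edge [0.61144269 0.17266544 0.055     ] [0.61533147 0.23431432 0.055     ]
now [0.5597 0.1497 0.229 ] target TCP [0.5607 0.1162 0.0999] w 0.0875 t 36.25 q [ 0.6   0.2  -0.2   0.   -1.17 -2.08] F [ 0.3 -0.8 -1.2]
rot total [-0.0088  0.2767  0.0159] 7 rows of [-0.0013, 0.0395, 0.0023]
trans( rot first) total [-0.1977 -0.067   0.166 ] 4 rows of [-0.0494, -0.0168, 0.0415]
```

```bash
python3 -m inch '[[[0,0,0,-0.0013,0.0395,0.0023,0],[0,0,0,-0.0013,0.0395,0.0023,0],[0,0,0,-0.0013,0.0395,0.0023,0],[0,0,0,-0.0013,0.0395,0.0023,0],[0,0,0,-0.0013,0.0395,0.0023,0],[0,0,0,-0.0013,0.0395,0.0023,0],[0,0,0,-0.0013,0.0395,0.0023,0],[0,0,0,0,0,0,0],[-0.0494,-0.0168,0.0415,0,0,0,0],[-0.0494,-0.0168,0.0415,0,0,0,0],[-0.0494,-0.0168,0.0415,0,0,0,0],[-0.0494,-0.0168,0.0415,0,0,0,0],[0,0,0,0,0,0,0],[0,0,0,0,0,0,0]]]'
python3 - <<'E'
from h import *
gplan([.4834,.1138,.035],181.8,50,0)
im=grab_frame('wrist');cv2.imwrite('pics/w19.png',im)
E
```

```text
t: 37.65
eef_pos: [0.5611, 0.1164, 0.1011]
ee_rot: [-3.141, -0.871, -3.11]
force: [0.1, -0.4, 0.6]
width: 0.0877
now [0.5611 0.1164 0.1011] target TCP [0.4689 0.1133 0.0228] w 0.0877 t 37.65 q [ 0.36  0.84  0.37 -0.27 -1.93 -1.89] F [ 0.1 -0.4  0.6]
rot total [-0.      0.0004 -0.    ] 1 rows of [-0.0, 0.0004, -0.0]
trans( rot first) total [-0.0014 -0.0004  0.2421] 4 rows of [-0.0003, -0.0001, 0.0605]
```

View pics/w19.png

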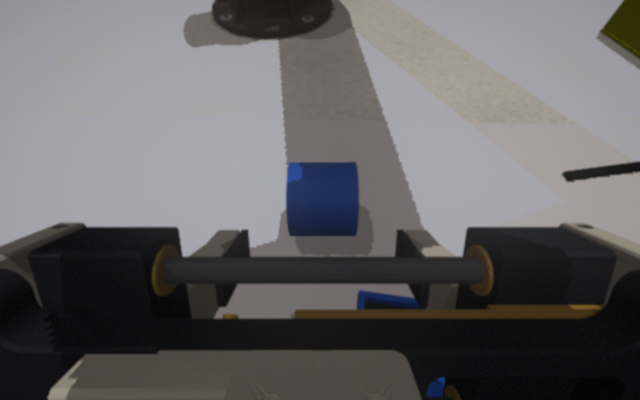

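```bash
python3 -m inch '[[[0,0,0.06,0,0,0,0],[0,0,0.06,0,0,0,0],[0,0,0.06,0,0,0,0],[0,0,0.04,0,0,0,0],[-0.0014,0,0.022,0,0,0,0],[0,0,0,0,0,0,0],[0,0,0,0,0,0,0.6],[0,0,0,0,0,0,0.6],[0,0,0,0,0,0,0.6],[0,0,0,0,0,0,0.6],[0,0,0,0,0,0,0.6]]]' 45
python3 -m inch '[[[0.025,0,-0.021,0,0,0,0.6],[0.04,0,-0.0335,0,0,0,0.6],[0.04,0,-0.0335,0,0,0,0.6],[0.04,0,-0.0335,0,0,0,0.6],[0.0386,0,-0.033,0,0,0,0.6],[0,0,0,0,0,0,0.6]]]' 45
python3 - <<'E'
from h import *
gplan([.62,.28,.16],192,-15,0,first='tr')
im=grab_frame('wrist');cv2.imwrite('pics/w20.png',im)
E
```

```text
t: 38.8
eef_pos: [0.4695, 0.1137, 0.0228]
ee_rot: [3.14, -0.87, -3.109]
force: [0.8, -0.0, 1.9]
width: 0.0596
t: 39.4
eef_pos: [0.4708, 0.1138, 0.1465]
ee_rot: [3.138, -0.864, -3.107]
force: [0.3, 0.0, -2.2]
width: 0.0597
now [0.4708 0.1138 0.1465] target TCP [0.6248 0.281  0.1416] w 0.0597 t 39.4 q [ 0.4   0.67  0.14 -0.29 -1.86 -1.9 ] F [ 0.3  0.  -2.2]
rot total [ 0.0185 -0.3573 -0.0567] 9 rows of [0.0021, -0.0397, -0.0063]
trans( tr first) total [-0.2148  0.3246 -0.2353] 6 rows of [-0.0358, 0.0541, -0.0392]
```

View pics/w20.png

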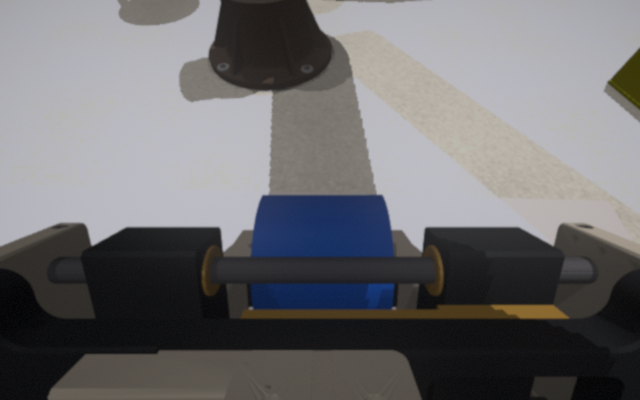

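```bash
python3 -m inch '[[[-0.0307,0.0464,-0.0336,0,0,0,0.6],[-0.0307,0.0464,-0.0336,0,0,0,0.6],[-0.0307,0.0464,-0.0336,0,0,0,0.6],[-0.0307,0.0464,-0.0336,0,0,0,0.6],[-0.0307,0.0464,-0.0336,0,0,0,0.6],[-0.0307,0.0464,-0.0336,0,0,0,0.6],[-0.0307,0.0464,-0.0336,0,0,0,0.6],[0,0,0,0,0,0,0.6],[0,0,0,0.0021,-0.0397,-0.0063,0.6],[0,0,0,0.0021,-0.0397,-0.0063,0.6],[0,0,0,0.0021,-0.0397,-0.0063,0.6],[0,0,0,0.0021,-0.0397,-0.0063,0.6],[0,0,0,0.0021,-0.0397,-0.0063,0.6],[0,0,0,0.0021,-0.0397,-0.0063,0.6],[0,0,0,0.0021,-0.0397,-0.0063,0.6],[0,0,0,0.0021,-0.0397,-0.0063,0.6],[0,0,0,0.0021,-0.0397,-0.0063,0.6],[0,0,0,0,0,0,0.6],[0,0,0,0,0,0,0.6]]]' 45
python3 - <<'E'
from h import *
gplan([.6585,.307,.08],192,-15,0)
E
```

```text
t: 41.35
eef_pos: [0.62, 0.2785, 0.1346]
ee_rot: [-3.137, 0.25, -2.931]
force: [0.7, 1.0, -2.2]
width: 0.06
now [0.62   0.2785 0.1346] target TCP [0.6633 0.308  0.0616] w 0.06 t 41.35 q [ 0.78  0.3  -0.41  0.23 -0.66 -2.31] F [ 0.7  1.  -2.2]
rot total [-0.0012 -0.0037  0.0005] 1 rows of [-0.0012, -0.0037, 0.0005]
trans( rot first) total [-0.0559  0.0397  0.1661] 3 rows of [-0.0186, 0.0132, 0.0554]
```

```bash
python3 -m inch '[[[-0.014,0.0099,0.0415,0,-0.001,0,0.6],[-0.014,0.0099,0.0415,0,-0.001,0,0.6],[-0.014,0.0099,0.0415,0,-0.001,0,0.6],[-0.014,0.0099,0.0415,0,-0.001,0,0.6],[0,0,0,0,0,0,0.6],[0,0,0,0,0,0,0.6]]]' 45
python3 - <<'E'
from h import *
gplan([.6585,.307,.037],192,-15,0)
cv2.imwrite('pics/w21.png',grab_frame('wrist'))
cv2.imwrite('pics/s21.png',grab_frame('scene'));
crop(cv2.imread('pics/s21.png'),330,170,490,320,5,'pics/s21c.png')
E
```

```text
t: 41.95
eef_pos: [0.6668, 0.3098, 0.0625]
ee_rot: [-3.139, 0.266, -2.933]
force: [-0.3, -0.1, -2.8]
width: 0.0596
now [0.6668 0.3098 0.0625] target TCP [0.6633 0.308  0.0186] w 0.0596 t 41.95 q [ 0.76  0.46 -0.39  0.29 -0.51 -2.36] F [-0.3 -0.1 -2.8]
rot total [-0.0009  0.0012 -0.0002] 1 rows of [-0.0009, 0.0012, -0.0002]
trans( rot first) total [ 0.0301 -0.0019  0.0827] 2 rows of [0.015, -0.001, 0.0413]
```

View pics/w21.png

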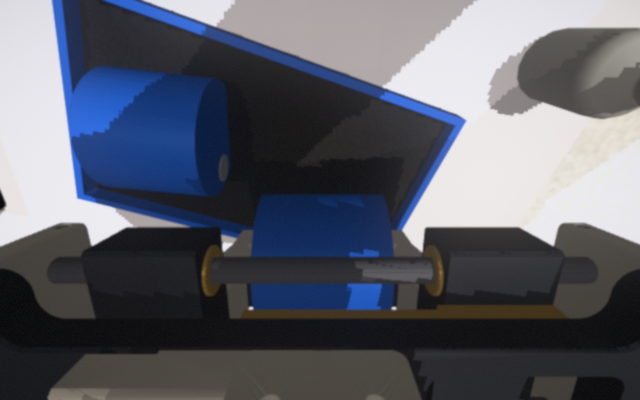

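View pics/s21c.png

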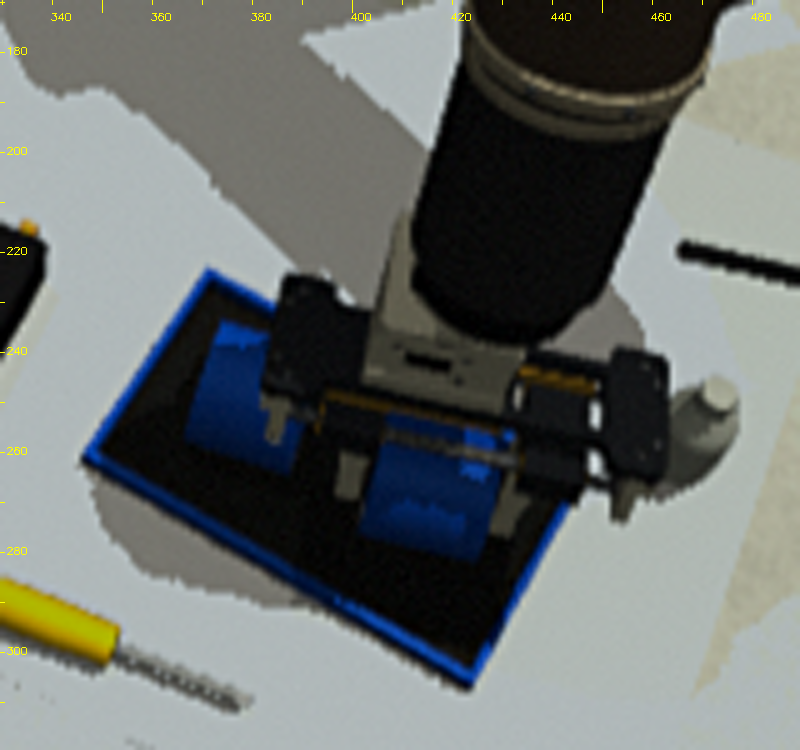

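```bash
python3 -m inch '[[[0.0038,0,0.0103,0,0,0,0.6],[0.0038,0,0.0103,0,0,0,0.6],[0.0038,0,0.0103,0,0,0,0.6],[0.0038,0,0.0103,0,0,0,0.6],[0.0038,0,0.0103,0,0,0,0.6],[0,0,0,0,0,0,0.6]]]' 45
python3 -m inch '[[[0.0038,0,0.0103,0,0,0,0.6],[0.0038,0,0.0103,0,0,0,0.6],[0.0038,0,0.0103,0,0,0,0.6],[0,0,0,0,0,0,0.6],[0,0,0,0,0,0,0.6]]]' 45
python3 - <<'E'
from h import *
gplan([.6585,.307,.037],192,-15,0);st()
cv2.imwrite('pics/s22.png',grab_frame('scene'));
crop(cv2.imread('pics/s22.png'),330,170,490,320,5,'pics/s22c.png')
E
```

```text
t: 42.65
eef_pos: [0.6633, 0.309, 0.0346]
ee_rot: [-3.139, 0.266, -2.932]
force: [1.1, 0.2, -3.1]
width: 0.0594
t: 43.15
eef_pos: [0.6625, 0.3091, 0.0192]
ee_rot: [-3.14, 0.267, -2.932]
force: [0.4, -0.7, -3.6]
width: 0.0597
now [0.6625 0.3091 0.0192] target TCP [0.6633 0.308  0.0186] w 0.0597 t 43.15 q [ 0.76  0.5  -0.47  0.37 -0.4  -2.44] F [ 0.4 -0.7 -3.6]
rot total [-0.0006  0.0016 -0.    ] 1 rows of [-0.0006, 0.0016, -0.0]
trans( rot first) total [-0.0008 -0.0025  0.0014] 1 rows of [-0.0008, -0.0025, 0.0014]
t 43.15 [0.6625 0.3091 0.0192] [-3.1398  0.2668 -2.9322] w 0.0597 F [ 0.4 -0.7 -3.6] M [-0.25  1.12 -0.  ] q [ 0.76  0.5  -0.47  0.37 -0.4  -2.44]
```

View pics/s22c.png

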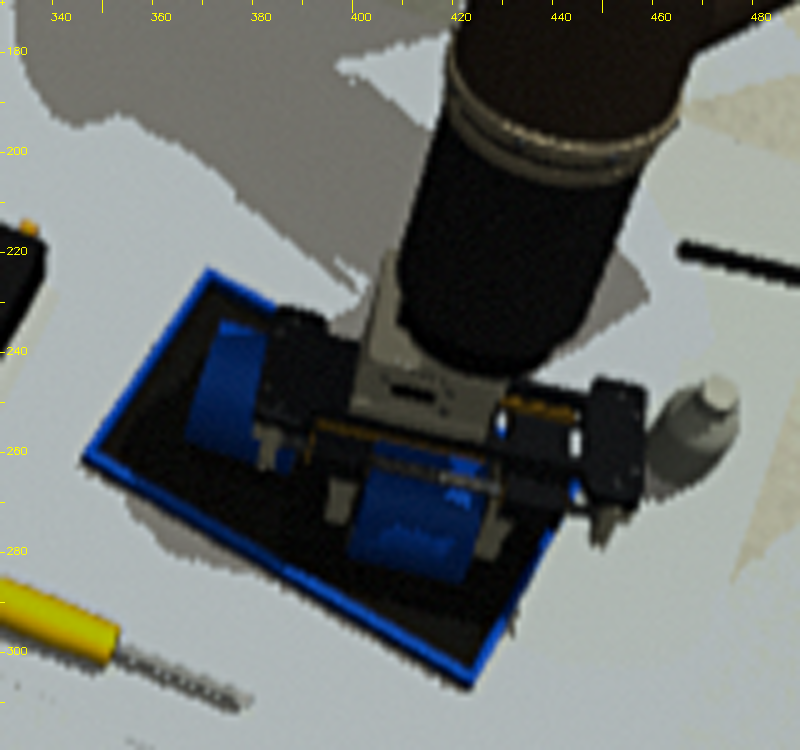

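```bash
python3 -m inch '[[[0.0011,0,0.0038,0,0,0,0.6],[0,0,0,0,0,0,0.6],[0,0,0,0,0,0,0.18],[0,0,0,0,0,0,0.18],[0,0,0,0,0,0,0.18],[0,0,0,0,0,0,0.18],[0,0,0,0,0,0,0.18],[0,0,-0.02,0,0,0,0.18],[0,0,-0.04,0,0,0,0.18],[0,0,-0.04,0,0,0,0.18],[0,0,-0.05,0,0,0,0],[0,0,-0.06,0,0,0,0],[0,0,-0.06,0,0,0,0],[0,0,0,0,0,0,0],[0,0,0,0,0,0,0]]]'
python3 - <<'E'
from h import *
gplan([.58,.23,.26],-168,0,0)
cv2.imwrite('pics/w23.png',grab_frame('wrist'))
cv2.imwrite('pics/s23.png',grab_frame('scene'));
crop(cv2.imread('pics/s23.png'),330,190,490,320,5,'pics/s23c.png')
E
```

```text
t: 44.7
eef_pos: [0.6277, 0.3026, 0.1495]
ee_rot: [3.141, 0.269, -2.932]
force: [-0.2, 0.1, -0.7]
width: 0.0876
now [0.6277 0.3026 0.1495] target TCP [0.58  0.23  0.241] w 0.0876 t 44.7 q [ 0.8   0.31 -0.38  0.24 -0.67 -2.34] F [-0.2  0.1 -0.7]
rot total [ 0.0001  0.0857 -0.0001] 2 rows of [0.0001, 0.0429, -0.0]
trans( rot first) total [ 0.1235 -0.1221 -0.183 ] 4 rows of [0.0309, -0.0305, -0.0457]
```

View pics/w23.png

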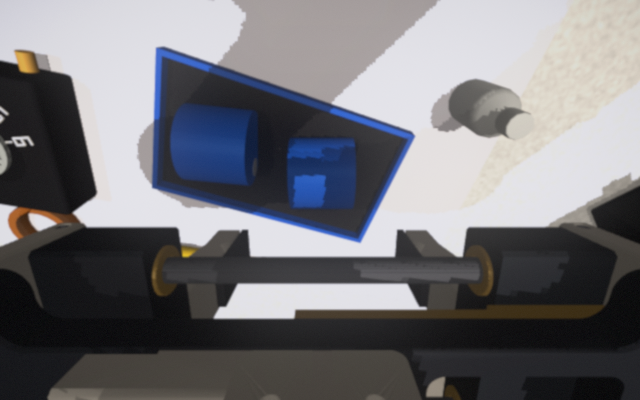

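View pics/s23c.png

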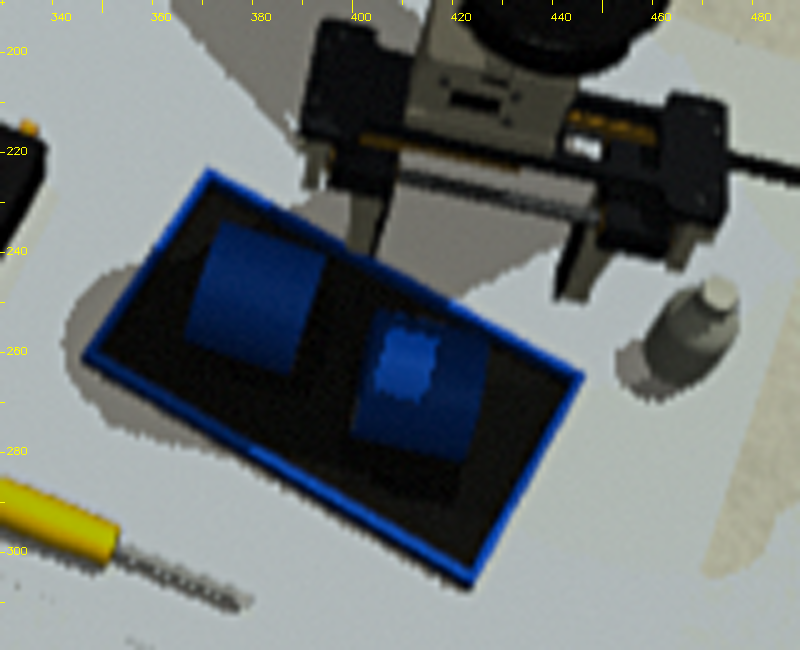

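```bash
python3 -m inch '[[[0,0,0,0,0.0286,0,0],[0,0,0,0,0.0286,0,0],[0,0,0,0,0.0286,0,0],[0.0247,-0.0244,-0.0366,0,0,0,0],[0.0247,-0.0244,-0.0366,0,0,0,0],[0.0247,-0.0244,-0.0366,0,0,0,0],[0.0247,-0.0244,-0.0366,0,0,0,0],[0.0247,-0.0244,-0.0366,0,0,0,0],[0,0,0,0,0,0,0],[0,0,0,0,0,0,0]]]'
python3 - <<'E'
from h import *
gplan([.6655,.0005,.24],-57,0,0)
im=grab_frame('wrist');cv2.imwrite('pics/w24.png',im)
im=grab_frame('top');cv2.imwrite('pics/t24.png',im);crop(im,170,120,450,270,2.85,'pics/t24c.png')
E
```

```text
t: 45.8
eef_pos: [0.58, 0.2296, 0.2389]
ee_rot: [-3.14, -0.003, -2.933]
force: [-0.1, -0.4, -0.4]
width: 0.0874
now [0.58   0.2296 0.2389] target TCP [6.655e-01 5.000e-04 2.210e-01] w 0.0874 t 45.8 q [ 0.69  0.27 -0.09 -0.   -1.22 -2.05] F [-0.1 -0.4 -0.4]
rot total [ 6.00e-04 -1.00e-03 -6.17e-01] 14 rows of [0.0, -0.0001, -0.0441]
trans( rot first) total [0.4773 0.1061 0.0357] 7 rows of [0.0682, 0.0152, 0.0051]
```

View pics/w24.png

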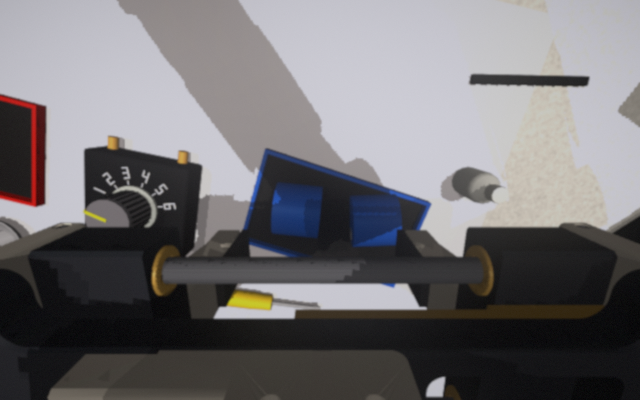

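View pics/t24c.png

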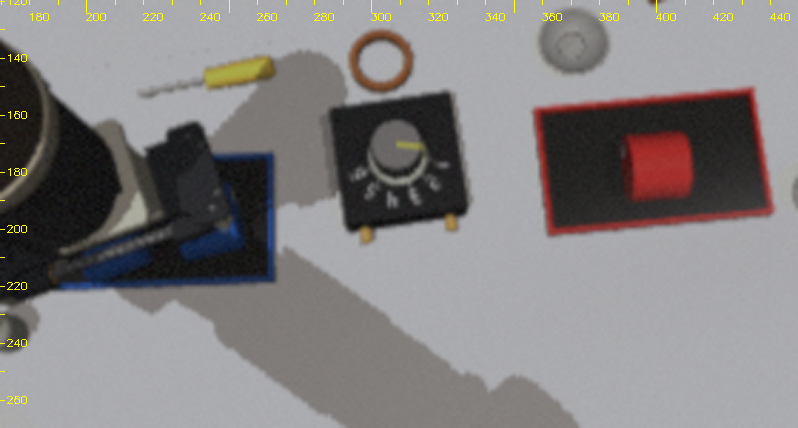

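Run:
```python
from h import *
gplan([.6655,.0005,.24],-168,0,0)
```

```text
now [0.5799 0.2298 0.2379] target TCP [6.655e-01 5.000e-04 2.210e-01] w 0.0877 t 45.9 q [ 0.69  0.27 -0.09 -0.   -1.22 -2.05] F [-0.7 -0.1  0.2]
rot total [-0.0007 -0.0014 -0.0002] 1 rows of [-0.0007, -0.0014, -0.0002]
trans( rot first) total [-0.0722 -0.4842  0.0337] 7 rows of [-0.0103, -0.0692, 0.0048]
```

```bash
python3 -m inch '[[[-0.009,-0.0605,0.0042,0,0,0,0],[-0.009,-0.0605,0.0042,0,0,0,0],[-0.009,-0.0605,0.0042,0,0,0,0],[-0.009,-0.0605,0.0042,0,0,0,0],[-0.009,-0.0605,0.0042,0,0,0,0],[-0.009,-0.0605,0.0042,0,0,0,0],[-0.009,-0.0605,0.0042,0,0,0,0],[-0.009,-0.0605,0.0042,0,0,0,0],[0,0,0,0,0,0,0],[0,0,0,0,0,0,0]]]'
python3 - <<'E'
from h import *
gplan([.6655,.0005,.072],-57,0,0)
im=grab_frame('wrist');cv2.imwrite('pics/w25.png',im);crop(im,380,100,640,240,3,'pics/w25c.png')
im=grab_frame('top');cv2.imwrite('pics/t25.png',im);crop(im,170,160,290,240,6,'pics/t25c.png')
E
```

```text
t: 46.9
eef_pos: [0.6654, -0.0, 0.221]
ee_rot: [-3.14, -0.005, -2.934]
force: [-0.3, 0.3, 0.4]
width: 0.0872
now [ 0.6654 -0.      0.221 ] target TCP [6.655e-01 5.000e-04 5.300e-02] w 0.0872 t 46.9 q [ 0.29  0.35 -0.02  0.   -1.21 -1.66] F [-0.3  0.3  0.4]
rot total [ 0.0013 -0.0015 -0.6173] 14 rows of [0.0001, -0.0001, -0.0441]
trans( rot first) total [-0.0007 -0.0007  0.336 ] 5 rows of [-0.0001, -0.0001, 0.0672]
```

View pics/w25c.png

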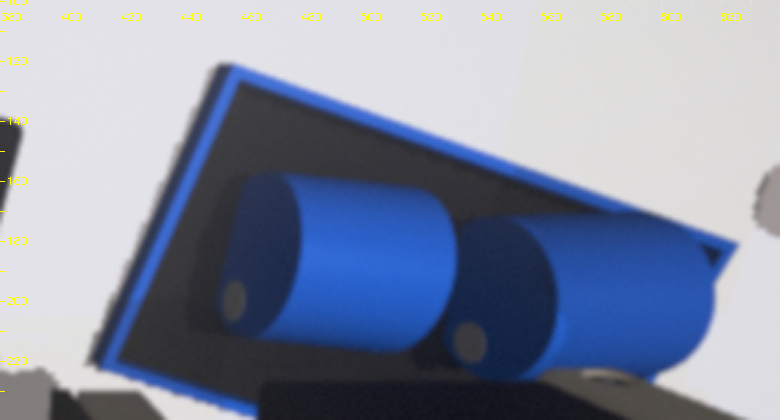

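View pics/t25c.png

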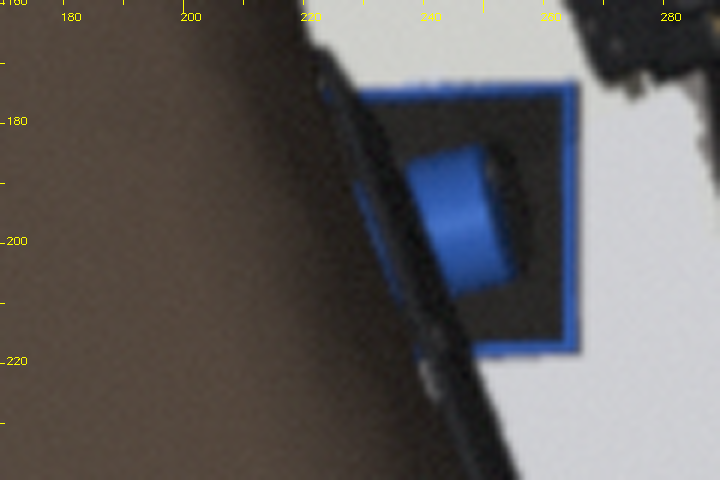

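Run:
```python
from h import *
import pickle
c=camera_info('wrist')  # unchanged pose since w25 (arm holds)
pickle.dump(c,open('w25.pkl','wb'))
im=cv2.imread('pics/w25.png')
def outline(yaw,x,y,roll=0,sgn=-1):
    # own frame: z away from flat; +x outward (world +x side), y along
    th=np.radians(np.linspace(-41.1,221.1,60))
    P=[(.035*np.cos(t),sgn*.03,.035*np.sin(t)) for t in th]
    rod=[(.022+.004*np.cos(t),sgn*.03,.004*np.sin(t)) for t in np.linspace(0,6.3,16)]
    R=Ro.from_euler('zy',[yaw,0],degrees=True).as_matrix()@Ro.from_euler('y',roll,degrees=True).as_matrix()
    return [np.array(Q)@R.T+[x,y,.026] for Q in(P,rod)]
k=4;u0,v0=440,140
o=cv2.resize(im[140:240,440:640],None,fx=k,fy=k,interpolation=cv2.INTER_CUBIC)
for (yaw,x,y) in[(6,.6375,.2035),(12,.645,.303)]:
    for s,col in((-1,(0,255,255)),(1,(0,160,0))):
        for Q in outline(yaw,x,y,0,s):
            px=np.array([w2px('wrist',q,c) for q in Q]);px=((px-[u0,v0]+.5)*k).astype(int)
            cv2.polylines(o,[px],True,col,1)
cv2.imwrite('pics/w25o.png',o)
```

```text
(no output)
```

View pics/w25o.png

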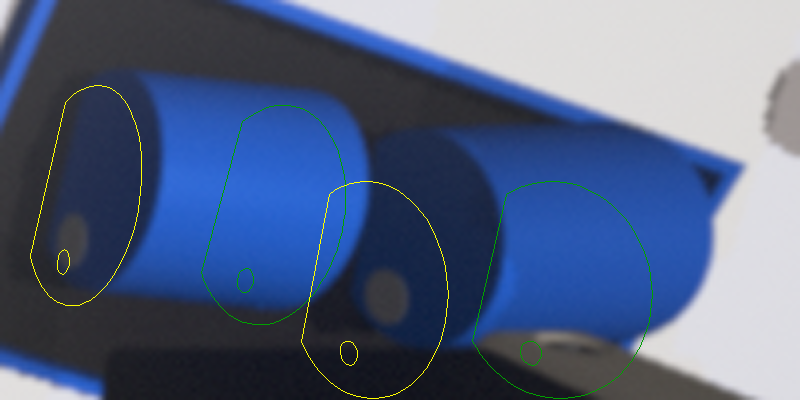

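```bash
python3 -m inch '[[[0,0,0,0,0,-0.0441,0],[0,0,0,0,0,-0.0441,0],[0,0,0,0,0,-0.0441,0],[0,0,0,0,0,-0.0441,0],[0,0,0,0,0,-0.0441,0],[0,0,0,0,0,-0.0441,0],[0,0,0,0,0,-0.0441,0],[0,0,0,0,0,-0.0441,0],[0,0,0,0,0,-0.0441,0],[0,0,0,0,0,-0.0441,0],[0,0,0,0,0,-0.0441,0],[0,0,0,0,0,-0.0441,0],[0,0,0,0,0,-0.0441,0],[0,0,0,0,0,-0.0441,0],[0,0,0,0,0,0,0],[0,0,0,0,0,0,0]]]'
python3 - <<'E'
from h import *
gplan([.6655,.0005,.072],-57,0,0);st()
im=grab_frame('wrist');cv2.imwrite('pics/w26.png',im)
im=grab_frame('scene');cv2.imwrite('pics/s26.png',im)
E
```

```text
t: 48.6
eef_pos: [0.6654, 0.0014, 0.2229]
ee_rot: [3.139, -0.0, -0.996]
force: [0.0, -0.1, -0.5]
width: 0.0878
now [0.6654 0.0014 0.2229] target TCP [6.655e-01 5.000e-04 5.300e-02] w 0.0878 t 48.6 q [ 0.3   0.35 -0.02  0.   -1.21  0.28] F [ 0.  -0.1 -0.5]
rot total [ 0.0009 -0.0001 -0.0003] 1 rows of [0.0009, -0.0001, -0.0003]
trans( rot first) total [0.0016 0.0008 0.3399] 5 rows of [0.0003, 0.0002, 0.068]
t 48.6 [0.6654 0.0014 0.2229] [ 3.1389e+00 -4.0000e-04 -9.9590e-01] w 0.0878 F [ 0.  -0.1 -0.5] M [ 0.03  0.21 -0.05] q [ 0.3   0.35 -0.02  0.   -1.21  0.28]
```

View pics/w26.png

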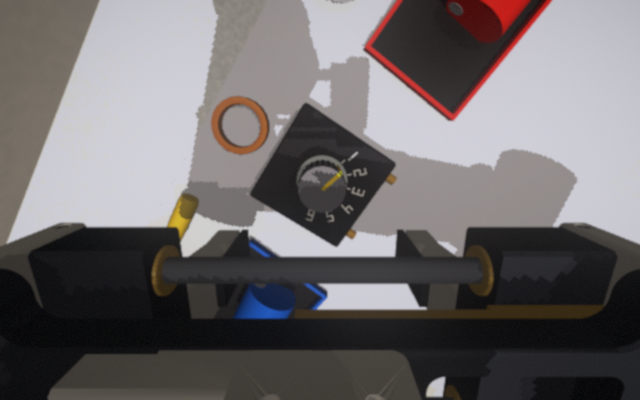

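View pics/s26.png

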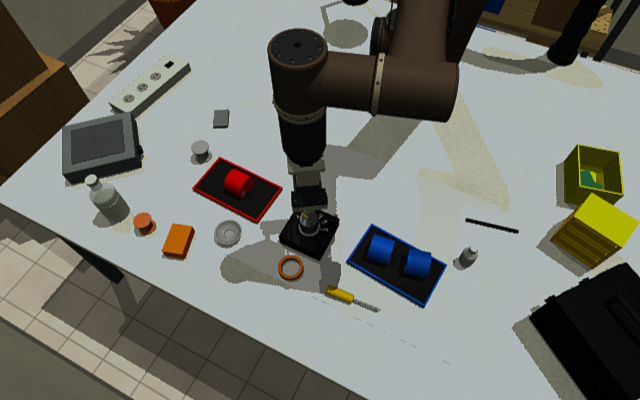

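```bash
python3 -m inch '[[[0,0,0.06,0,0,0,0],[0,0,0.07,0,0,0,0],[0,0,0.07,0,0,0,0],[0,0,0.07,0,0,0,0],[0,0,0.04,0,0,0,0],[0,0,0.03,0,0,0,0],[0,0,0,0,0,0,0],[0,0,0,0,0,0,0.9],[0,0,0,0,0,0,0.9],[0,0,0,0,0,0,0.9],[0,0,0,0,0,0,0.9],[0,0,0,0,0,0,0.9],[0,0,0,0,0,0,0.9]]]' 60
python3 - <<'E'
from h import *
st()
E
python3 -m inch '[[[0,0,0,0,0,0.02,0.9],[0,0,0,0,0,0.03,0.9],[0,0,0,0,0,0.03,0.9],[0,0,0,0,0,0.03,0.9],[0,0,0,0,0,0.03,0.9],[0,0,0,0,0,0.03,0.9],[0,0,0,0,0,0.03,0.9],[0,0,0,0,0,0.03,0.9],[0,0,0,0,0,0.03,0.9],[0,0,0,0,0,0.03,0.9],[0,0,0,0,0,0.03,0.9],[0,0,0,0,0,0.03,0.9],[0,0,0,0,0,0.03,0.9],[0,0,0,0,0,0.03,0.9],[0,0,0,0,0,0.03,0.9],[0,0,0,0,0,0.03,0.9],[0,0,0,0,0,0.03,0.9],[0,0,0,0,0,0,0.9],[0,0,0,0,0,0,0.9]]]'
python3 - <<'E'
from h import *
st()
E
```

```text
t: 50.0
eef_pos: [0.6661, 0.0006, 0.0536]
ee_rot: [3.141, -0.001, -0.993]
force: [2.2, 2.3, 1.3]
width: 0.0495
t 50.0 [6.661e-01 6.000e-04 5.360e-02] [ 3.1411e+00 -1.1000e-03 -9.9280e-01] w 0.0495 F [2.2 2.3 1.3] M [ 0.67 -0.42 -0.01] q [ 0.29  0.49 -0.21  0.   -0.87  0.28]
t: 51.9
eef_pos: [0.6679, 0.0004, 0.0536]
ee_rot: [-3.139, 0.002, -2.564]
force: [9.0, -1.0, -3.5]
width: 0.0496
t 51.9 [6.679e-01 4.000e-04 5.360e-02] [-3.1389e+00  1.6000e-03 -2.5636e+00] w 0.0496 F [ 9.  -1.  -3.5] M [-0.03 -2.63  0.  ] q [ 0.29  0.49 -0.21  0.   -0.87 -1.29]
```

Turned 90°; release, lift and look.

```bash
python3 -m inch '[[[0,0,0,0,0,0,0],[0,0,0,0,0,0,0],[0,0,0,0,0,0,0],[0,0,0,0,0,0,0],[0,0,-0.04,0,0,0,0],[0,0,-0.06,0,0,0,0],[0,0,-0.08,0,0,0,0],[0,0,-0.08,0,0,0,0],[0,0,-0.08,0,0,0,0],[0,0,0,0,0,0,0],[0,0,0,0,0,0,0]]]'
python3 - <<'E'
from h import *
st()
im=grab_frame('wrist');cv2.imwrite('pics/w27.png',im);crop(im,220,90,460,260,3.3,'pics/w27c.png')
E
```

```text
t: 53.0
eef_pos: [0.6658, 0.0007, 0.2243]
ee_rot: [-3.141, -0.0, -2.564]
force: [0.4, -0.2, -0.4]
width: 0.0875
t 53.0 [0.6658 0.0007 0.2243] [-3.1406e+00 -1.0000e-04 -2.5638e+00] w 0.0875 F [ 0.4 -0.2 -0.4] M [-0.03  0.09  0.07] q [ 0.29  0.34 -0.01  0.   -1.21 -1.29]
```

View pics/w27c.png

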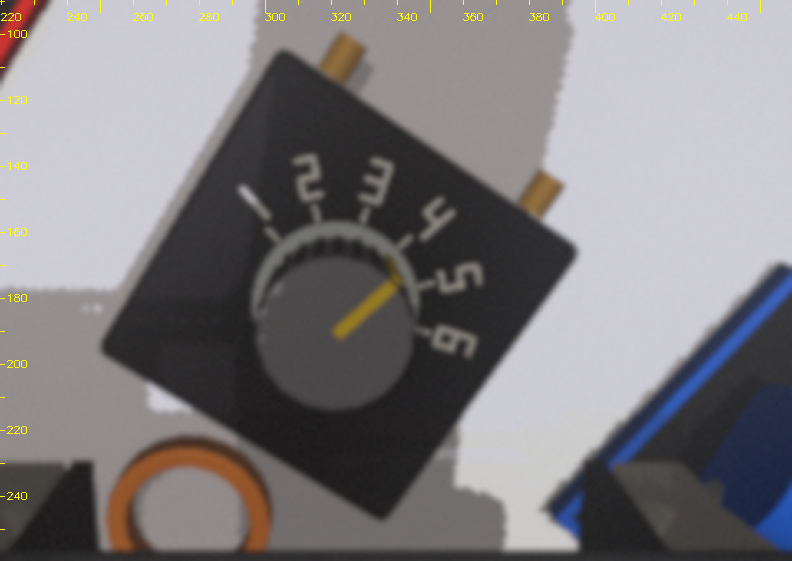

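View pics/w27.png

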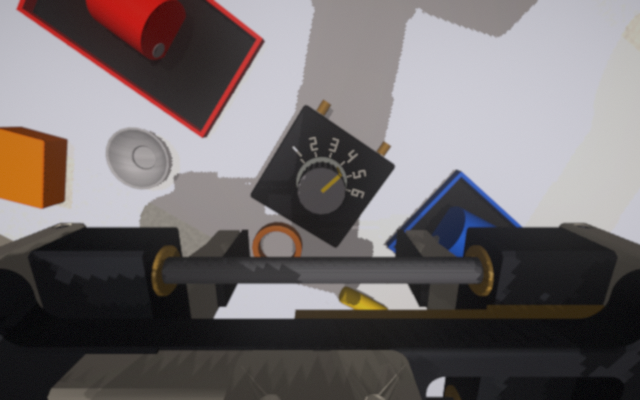

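Run:
```python
from h import *
a=px2w('wrist',322.3,190.8,.094);b=px2w('wrist',340,174.5,.094);print(np.degrees(np.arctan2(*(b-a)[1::-1])))
im=grab_frame('scene');cv2.imwrite('pics/s28.png',im);crop(im,185,150,455,315,2.9,'pics/s28c.png')
for n,p in [('blue_b',(380.5,249)),('blue_a',(416.5,263)),('red',(238.5,182))]: print(n,px2w('scene',*p,.04).round(3))
```

```text
166.5753949523407
blue_b [0.641 0.208 0.04 ]
blue_a [0.636 0.31  0.04 ]
red [ 0.628 -0.26   0.04 ]
```

View pics/s28c.png

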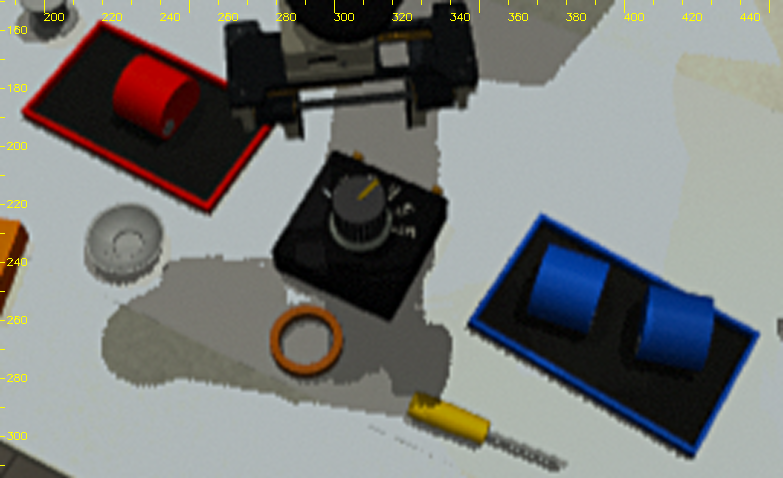

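Run:
```python
from h import *
import pickle
c=pickle.load(open('w25.pkl','rb'))
im=cv2.imread('pics/w25.png')
def outline(yaw,x,y,roll=0,sgn=-1):
    th=np.radians(np.linspace(-41.1,221.1,60))
    P=[(.035*np.cos(t),sgn*.03,.035*np.sin(t)) for t in th]
    rod=[(.022+.004*np.cos(t),sgn*.03,.004*np.sin(t)) for t in np.linspace(0,6.3,16)]
    R=Ro.from_euler('z',yaw,degrees=True).as_matrix()@Ro.from_euler('y',roll,degrees=True).as_matrix()
    return [np.array(Q)@R.T+[x,y,.026] for Q in(P,rod)]
k=4;u0,v0=440,140
o=cv2.resize(im[140:240,440:640],None,fx=k,fy=k,interpolation=cv2.INTER_CUBIC)
for (yaw,x,y) in[(6,.634,.2085),(12,.632,.315)]:
    for s,col in((-1,(0,255,255)),(1,(0,200,0))):
        for Q in outline(yaw,x,y,0,s):
            px=np.array([w2px('wrist',q,c) for q in Q]);px=((px-[u0,v0]+.5)*k).astype(int)
            cv2.polylines(o,[px],True,col,1)
cv2.imwrite('pics/w25p.png',o)
```

```text
(no output)
```

View pics/w25p.png

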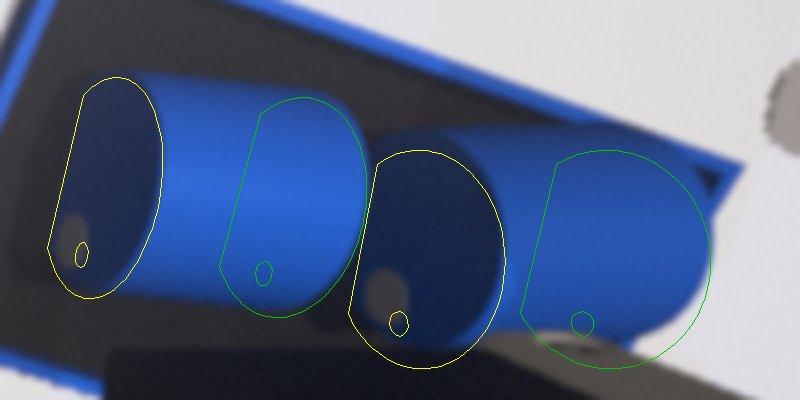

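```bash
cat > ov.py <<'E'
from h import *
import pickle
def camfromtool(pos,rpy):
    # camera mounting from the saved w25 frame (pose at that time)
    c=pickle.load(open('w25.pkl','rb'));T=Ro.from_euler('xyz',[-3.14,-.005,-2.934]).as_matrix();p=np.array([.6654,0,.221])
    Rm=np.array([[0,1,0],[-.9634,0,-.2679],[-.2679,0,.9634]]);o=np.array([.0722,-.0002,-.1578])
    R=Ro.from_euler('xyz',rpy).as_matrix();w=np.array(pos)+R@o;Rc=Rm@R.T
    d=dict(c);d['R']=Rc;d['t']=-Rc@w;return d
def outline(yaw,x,y,roll=0,sgn=-1,z=.026):
    th=np.radians(np.linspace(-41.1,221.1,60))
    P=[(.035*np.cos(t),sgn*.03,.035*np.sin(t)) for t in th]
    rod=[(.022+.004*np.cos(t),sgn*.03,.004*np.sin(t)) for t in np.linspace(0,6.3,16)]
    R=Ro.from_euler('z',yaw,degrees=True).as_matrix()@Ro.from_euler('y',roll,degrees=True).as_matrix()
    return [np.array(Q)@R.T+[x,y,z] for Q in(P,rod)]
def overlay(im,c,box,k,models,fn):
    u0,v0,u1,v1=box
    o=cv2.resize(im[v0:v1,u0:u1],None,fx=k,fy=k,interpolation=cv2.INTER_CUBIC)
    for m,col in models:
        for s in(-1,1):
            for Q in outline(*m[:4],s,*m[4:]):
                px=np.array([w2px('wrist',q,c) for q in Q]);px=((px-[u0,v0]+.5)*k).astype(int)
                cv2.polylines(o,[px],True,col,1)
    # blue tray corners
    cc=np.array([.6455,.258]);X=np.array([.994,-.11]);Y=np.array([.11,.994])
    for z,hx,hy in((.015,.07,.12),(.015,.065,.115),(.003,.065,.115)):
        px=np.array([w2px('wrist',[*(cc+a*hx*X+b*hy*Y),z],c) for a,b in((1,1),(1,-1),(-1,-1),(-1,1))]);px=((px-[u0,v0]+.5)*k).astype(int)
        cv2.polylines(o,[px],True,(200,200,200),1)
    cv2.imwrite(fn,o)
E
python3 - <<'E'
from ov import *
c=camfromtool([.6277,.3026,.1495],[3.141,.269,-2.932])
im=cv2.imread('pics/w23.png')
overlay(im,c,(150,40,420,250),2.9,[((12,.624,.312,0),(0,255,255)),((6,.631,.2085,0),(0,255,0))],'pics/w23o.png')
E
```

```text
(no output)
```

View pics/w23o.png

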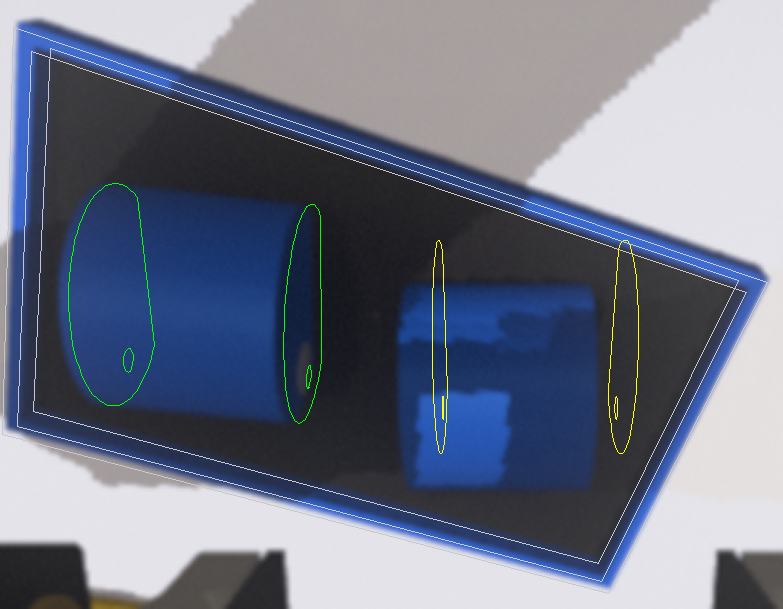

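Run:
```python
from h import *
st(); print(job_done())
```

```text
t 53.1 [6.647e-01 5.000e-04 2.219e-01] [ 3.1412 -0.004  -2.5639] w 0.0876 F [-0.6 -0.5 -1.3] M [ 0.08  0.02 -0.02] q [ 0.29  0.35 -0.02  0.   -1.21 -1.29]
the job is handed in; nothing more can be done
None
```

The job is handed in at t ≈ 53 s. All three formers present (two blue, one red) sit flat side down in their own trays, and the sleeve stands at 4.

**Sleeve:** The first turn back from 6, at 35 N grip, slipped and stopped near 3. I regripped at 60 N and reached 1, then confirmed it in a close-up. I turned it to 4 only after all the formers were placed.

**Formers:** I gripped each by its end faces and rolled it 60–65° while carrying. I then set it on its edge in the tray and let it tip onto its flat. I saw neither a knock nor a grip slip while carrying.

**Last checks:**
- **Sleeve:** The yellow line lies on the tick of 4. Its direction measured 166.6°, against about 165° expected.
- **Seating:** The end faces show all three formers flat side down on the tray floor, clear of the rims, with the arm well above everything.
- **Bystanders:** I saw none out of place, but only by eye in the pictures.

**Disagreement:** One wrist picture, with the formers near its edge, put a blue former about 2 cm closer to the rim than a picture taken closer up. I trusted the closer one. Either position is within the limits.

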